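Dock the tube racks and log the deck

ROBOT

A 7-joint arm with a two-finger parallel gripper is mounted at the origin on the work surface. World frame = base frame: x ahead of the robot, y to its left, z up, the work surface at z = 0. Lengths are in mm, angles in rad, forces in N, time in s.
With the tool pointing down it reaches from about 400 to 875 mm from the base axis. Payload 4.4 kg.
Tool frame: the origin (TCP) lies midway between the tips of the shut fingers; the grasp point (between the pads) lies 19 mm behind it; z points along the fingers, y is the direction in which the jaws open and shut (so a half turn about z gives the same grasp; the last joint's range is limited). The gripper opens to 85 mm and grips with 20 to 120 N. Pads are 22 mm wide; open, the fingers measure 114 mm over their backs; the gripper's body (76 mm by 85 mm) begins 54 mm behind the grasp point. The pads swing forward as they close: fully open they stand 13 mm farther back than shut.
Start: joints at [-0.066, 0.628, 0.038, 1.517, -0.027, 0.996, -0.02], TCP at [650.014, 0.027, 231.313] pointing down, gripper open.
Joint ranges: [-3.06, 3.06], [-0.37, 2.12], [-1.25, 1.32], [0.18, 2.47], [-1.1, 4.24], [0.23, 1.98], [-2.94, 2.94]. Speed limits (rad/s): [2.57, 2.57, 3.14, 3.14, 3.14, 3.14, 3.14].

INTERFACE

Orientations are given as [roll, pitch, yaw] about the fixed x, y, z axes, in that order (R = Rz(yaw) Ry(pitch) Rx(roll)).
In Python, from cell import ctrl, vision gives the robot as it stands.
- The arm moves only by the tool play_rows, never from a script. Its arguments are lists of equal length, an entry for each row: "slide": the shift along the tool's x, y, z in mm, a list of three; "turn": the turn about the tool's z in rad; "fingers": the opening, from 0 (shut) to 1 (fully open). A call has 1 to 5 rows; each row is the pose to reach, as a shift and turn from the pose measured when the call began, along the tool's axes at that moment; what a row does not reach only later rows make up. A row lasts 1/8 s, in which the tool goes at most 62.5 mm and 10.7 degrees, less where a joint would pass 70% of its speed; a pose out of reach is approached as far as the arm can. A call with a gripper value outside its range is refused whole. The fingers move at their own pace and stop on an object; the grip force is fixed at half the most. Time passes only in rows, so rows that repeat a pose let the fingers close. It gives the time, the measured TCP pose, the force and the opening at its end, in the units of the state.
- ctrl.read_state(): the state, without advancing time (a new reading comes with each control period).
- vision.get_image(name): name is "scene" or "side" or "wrist"; returns (picture, depth): 384x512x3 uint8, blue, green, red; 384x512 float32, mm along the optical axis (not along the pixel's ray), 0 where there is no reading.
- vision.camera_params(name): a dict with "fx", "fy", "cx", "cy" (pixels), "position" and "rotation" of the camera in the world. Camera axes: x right, y up, looking along -z (the intrinsics and any distortion apply to the point x, -y, -z); pixel columns grow to the right and rows downward; lengths in mm; the calibration is good to about 2 mm. A picture is of the moment at which its call begins: read the wrist's pose just before it. camera_params takes no time and is no camera call; for the wrist camera it gives the pose at the moment of the call.
- ctrl.finish_job(): hands the job in, once; it reports no verdict.
The state is a dict: "clock": time; "qpos": joint angles; "qd": joint speeds; "tau": joint torques, N m; "eef_pos": TCP position; "tool_rot": TCP orientation; "force": force on the tool from outside, world axes, zero at the start; "torque": the same for the moment, N m; "width": finger opening in mm.
Only numpy, scipy, OpenCV 4.12 (cv2) and the standard library are available. Lean on these libraries where they do the work, as an engineer would, in place of code of your own. Each camera call takes 0.05 s, during which the arm holds its last target.

TASK

Press every tube-rack block present onto the two-bay grey deck, in any order and at most two high in a bay, each pushed fully home and flush on the deck or on the block below. Once all are home, pick up the label reader and hold it level and steady with its window straight above the barcode label at the deck's end, about 9 cm up, for two seconds; then lay it, window down, back in the middle of its mat. Leave the bottle, beaker and tip box where they are.

Things in the scene. Friction and masses are not known exactly. Their poses are not given: they have to be found in the camera images.
- deck: fixed grey docking deck, a plate 150 (x) x 270 (y) x 12 (z) mm on the bench with two bays side by side, each outlined in white and holding two white studs (26 mm across, 16 mm high, 76 mm apart along the deck's x); the barcode label lies at its +y end. Origin at bench height, the plate spans y = -125 to +145 mm. A block seated in a bay has its length along the deck's x
- bay0 (a point): centre of the bay farther from the label, on the deck's top surface (12 mm above the bench) between the two studs: where the underside centre of a seated block comes to lie (45 mm higher for a block on the second tier)
- bay1 (a point): centre of the bay nearer the label, 120 mm from bay0, the same meaning
- label (a point): centre of the white, black-striped barcode label, 60 x 44 mm, flat on the deck's top surface, 80 mm from bay1 along the deck's +y
- reader: label reader 155 mm long, 160 g, lying along its x: white handle 34 mm wide, 34 mm high from x = -80 to +32 mm, wider black head (50 mm wide, 40 mm high, red dot on top) from there to x = +75. Origin at the underside, near the middle of its length; it balances at about x = 8 mm and is well gripped across the handle at x = 0
- window (a point): the reader's window, in the underside of the black head at x = +52 mm; it looks along the reader's -z, straight down when the reader is level. It reads a label that lies within 15 mm of its line of sight at 50 to 140 mm from the window
- mat: dark mat 220 (x) x 120 (y) mm, 1 mm thin, fixed on the bench, where the reader lies; origin at its centre at bench height, the long way along x; the bench is at the reader's underside there
- bottle: bystander: clear bottle with blue cap, 60 mm across, 150 mm high; origin at its underside
- beaker: bystander: clear cup 70 mm across, 85 mm high; origin at its underside
- tip_box: bystander: yellow box 115 x 80 x 60 mm; origin at its underside
- rack_blue: blue tube-rack block, 120 (x) x 56 (y) x 45 (z) mm, 200 g; origin: centre of its underside. On top two round studs, 26 mm across, 16 mm high (top 4 mm tapered), at x = +38 and -38 mm, y = 0. Below, two sockets 29 mm square, 18 mm deep at the same x: it fits any stud pair of the deck or of a block, either way round. Grip it across its 56 mm width. May be absent
- rack_green: green tube-rack block, same as rack_blue but for colour; origin: centre of its underside. May be absent. Every stud pair (deck and blocks) has spring clips: a block merely laid on stops about 7 mm proud and must be pushed down with some 4 to 12 N until its underside meets the surface below; the clips then hold it
- rack_orange: orange tube-rack block, the same as rack_blue in all but colour; origin at the centre of its underside. May be absent
- rack_purple: purple tube-rack block, the same as rack_blue in all but colour; origin at the centre of its underside. May be absent
Things that resemble listed ones, but are neither listed nor needed, are in the scene too. There is more than one size of the rack_green; the job needs the largest. Of the things that look like the rack_orange, take the one that is farthest to the robot's left at the start.

How it is judged:
By the outcome, as a careful person would: the job done as asked, in the order asked, and still so for the second after the job is handed in, with the robot touching nothing.
Of rack_blue, rack_green, rack_orange, rack_purple only 3 to 4 are there at a start; the rules pass over those that are not, and their reading is None.
At some moment in a run one of rack_blue, rack_green, rack_orange, rack_purple, reader may be knocked a few centimetres aside while the robot is not near it.
It also fails if it takes over 210 s, if anything falls off the work surface, if the arm or the gripper's body presses on something with over 40 N, if the wrist force passes 120 N, or if a joint passes its speed limit or range.

## Working session

There is one attempt and no reset: what is moved stays moved. The work goes in short steps, Python scripts to look and compute and a tool call to move; the robot and the scene stay as the last step left them, time stands still between calls to the robot, and variables do not carry over. Pictures are saved under pics/ and viewed, and the job is handed in when it is done.

Besides the shell and the picture viewer there is one more tool, called in YAML: its name, and indented under it one key for each argument. play_rows: Moves the arm, as the interface text tells. Its arguments: {"type":"object","properties":{"slide":{"type":"array"},"turn":{"type":"array"},"fingers":{"type":"array"}},"required":["slide","turn","fingers"]}

```bash
ls; mkdir -p pics; python3 - <<'E'
from cell import ctrl, vision
import cv2,numpy as np
s=ctrl.read_state();print(s['clock'],s['eef_pos'],s['tool_rot'],s['width'],s['force'])
for n in ("scene","side","wrist"):
    p=vision.camera_params(n);print(n,p)
    im,d=vision.get_image(n);cv2.imwrite(f"pics/a_{n}.png",im);np.save(f"pics/a_{n}_d.npy",d);print((d>0).mean())
E
```

```text
pics
0.0 [6.49365043e+02 1.61355820e-02 2.30412256e+02] [-3.13972227e+00  5.05717078e-05  1.57077171e+00] 85.18982482591464 [ 0.09269273 -0.79823134  0.36592389]
scene {'fx': 493.8382269610651, 'fy': 493.8382269610651, 'cx': 253.81406016746922, 'cy': 193.30146064725764, 'position': array([1222.23799253,  276.26418135,  963.28240618]), 'rotation': array([6.45106934e-01, 5.27376250e-04, 1.86378698e+00])}
0.9962514241536459
side {'fx': 415.5188365262216, 'fy': 415.5188365262216, 'cx': 254.8444718577478, 'cy': 196.71997896302798, 'position': array([416.11058016, 817.98747638, 659.68150897]), 'rotation': array([ 0.87914846, -0.01248289, -2.94043383])}
0.9962565104166666
wrist {'fx': 268.57443649221494, 'fy': 268.57443649221494, 'cx': 252.4155711974212, 'cy': 188.236232293779, 'position': array([648.70787161,  80.23728654, 372.92278584]), 'rotation': array([-3.17338037e-01,  2.85880661e-03, -6.40069048e-05])}
0.9959513346354166
```

View pics/a_scene.png

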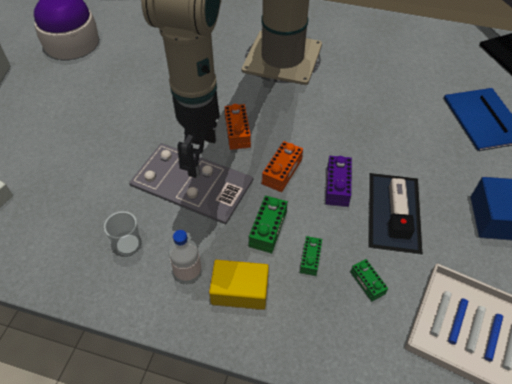

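View pics/a_side.png

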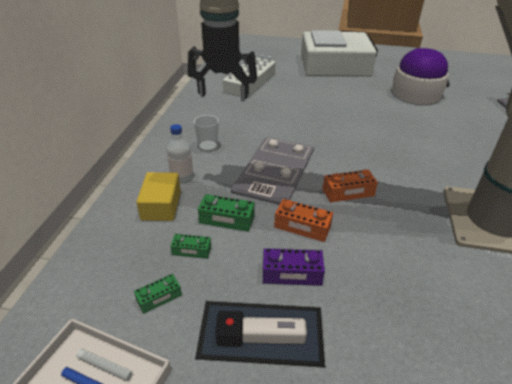

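View pics/a_wrist.png

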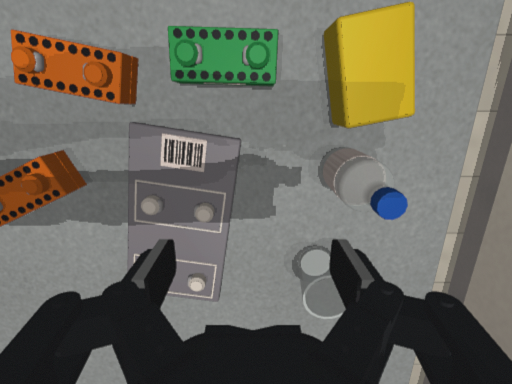

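```bash
cat > h.py <<'E'
import numpy as np,cv2
from scipy.spatial.transform import Rotation as R
from cell import ctrl,vision
def grab(n):
    p=vision.camera_params(n); im,d=vision.get_image(n); return p,im,d
def cloud(p,d):
    v,u=np.mgrid[:d.shape[0],:d.shape[1]]
    P=np.stack([(u-p['cx'])/p['fx']*d,-(v-p['cy'])/p['fy']*d,-d],-1)
    return P@R.from_euler('xyz',p['rotation']).as_matrix().T+p['position']
def ray(p,u,v,z):
    r=R.from_euler('xyz',p['rotation']).as_matrix()@np.array([(u-p['cx'])/p['fx'],-(v-p['cy'])/p['fy'],-1])
    return p['position']+r*(z-p['position'][2])/r[2]
H={'green':((45,80,30),(80,255,255)),'orange':((3,120,60),(14,255,255)),'purple':((125,80,30),(155,255,255)),'yellow':((20,120,80),(33,255,255)),'blue':((100,120,40),(124,255,255))}
def blobs(im,c,amin=150):
    m=cv2.inRange(cv2.cvtColor(im,cv2.COLOR_BGR2HSV),*map(np.array,H[c]))
    m=cv2.morphologyEx(m,cv2.MORPH_CLOSE,np.ones((5,5)))
    n,l,s,ce=cv2.connectedComponentsWithStats(m)
    return [(l==i,s[i],ce[i]) for i in range(1,n) if s[i][4]>amin]
def top(P,m,zlo,zhi):
    q=P[m]; q=q[(q[:,2]>zlo)&(q[:,2]<zhi)]
    if len(q)<20: return None
    (cx,cy),(w,h),a=cv2.minAreaRect(q[:,:2].astype(np.float32))
    if w<h: w,h,a=h,w,a+90
    return np.round([cx,cy,w,h,(a+90)%180-90,np.median(q[:,2]),len(q)],1)
E
python3 - <<'E'
from h import *
for n in("scene","side"):
    p,im,d=grab(n);P=cloud(p,d)
    cv2.imwrite(f"pics/b_{n}.png",cv2.resize(im,None,fx=1.5,fy=1.5,interpolation=3))
    for c in H:
        for m,s,ce in blobs(im,c):
            print(n,c,ce.round(),s[4],'z90',np.percentile(P[m][:,2],[5,50,95]).round(),top(P,m,38,50),top(P,m,-20,300))
p,im,d=grab("scene");cv2.imwrite("pics/b_crop.png",cv2.resize(im[90:310,215:430],None,fx=3.5,fy=2.7,interpolation=2)[:600,:800])
E
```

```text
scene green [267. 224.] 1388 z90 [12. 44. 60.] [618.4 127.  122.6  56.   -1.2  44.2 911. ] [ 6.010e+02  1.274e+02  1.575e+02  5.600e+01 -1.200e+00  4.410e+01
  1.386e+03]
scene green [311. 255.] 629 z90 [10. 29. 39.] [668.1 237.5  63.6  15.2   4.8  39.7  57. ] [658.2 238.  100.6  37.5   4.8  29.3 628. ]
scene green [369. 279.] 818 z90 [ 8. 29. 40.] [688.5 368.1  65.5  12.6  44.   39.9  62. ] [680.3 369.9  91.3  54.3  43.4  28.6 815. ]
scene orange [237. 126.] 969 z90 [ 5. 44. 59.] [344.4 -36.5 124.8  56.1  25.   44.  568. ] [319.2 -44.3 177.1  63.2  24.9  43.5 968. ]
scene orange [282. 166.] 1242 z90 [ 8. 43. 59.] [443.9 114.2 122.8  58.  -10.8  44.  709. ] [ 423.7  116.3  166.    63.6   -7.2   43.4 1234. ]
scene purple [60. 14.] 1523 z90 [ 98. 130. 153.] None [  43.3 -718.7  368.   153.4   36.9  129.4 1516. ]
scene purple [339. 180.] 1194 z90 [10. 44. 60.] [448.3 255.6 122.   56.2   8.3  44.  749. ] [ 427.6  256.3  164.5   64.     8.5   43.9 1191. ]
scene yellow [239. 284.] 2568 z90 [17. 59. 62.] [809.4 134.9 133.   60.4 -46.   43.6 155. ] [ 770.1  107.1  118.4  114.7  -78.8   58.5 
[... 1210 characters left out ...]
25.6  44.8 550. ] [ 340.3  -29.   121.1   53.3   24.    42.9 1199. ]
side orange [303. 219.] 1489 z90 [ 7. 44. 60.] [440.9 119.8 120.2  58.3 -11.6  44.7 757. ] [ 440.9  119.8  120.2   58.3  -11.6   44.  1484. ]
side purple [424.  63.] 1126 z90 [100. 131. 156.] None [ 124.4 -632.1  132.1  125.2   33.9  131.1 1118. ]
side purple [293. 266.] 1900 z90 [ 7. 44. 60.] [ 445.1  261.2  118.6   56.7    9.8   44.8 1062. ] [ 445.3  261.4  118.6   57.1    9.3   44.4 1886. ]
side yellow [159. 196.] 1731 z90 [12. 58. 61.] [753.5 129.4 131.1  60.6  66.6  44.2 174. ] [ 781.6  118.6  115.6   78.3  -78.8   57.8 1720. ]
side blue [ 77. 377.] 275 z90 [17. 21. 24.] None [741.3 557.5  65.   12.5 -11.7  21.4 273. ]
```

View pics/b_crop.png

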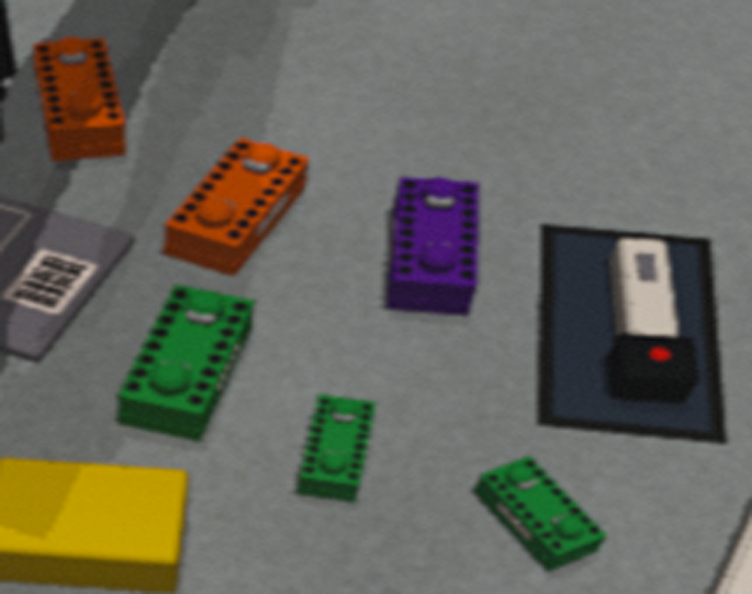

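```bash
python3 - <<'E'
from h import *
for n in("scene","side","wrist"):
    p,im,d=grab(n);P=cloud(p,d)
    if n=="wrist":
        for c in('green','orange'):
            for m,s,ce in blobs(im,c): print(c,ce.round(),top(P,m,38,50))
    # bench level check
    g=P[(abs(P[...,2])<10)&(P[...,0]>400)&(P[...,0]<800)&(P[...,1]>-100)&(P[...,1]<300)];print(n,'bench z',np.median(g[:,2]))
    m=(P[...,2]>8)&(P[...,2]<17)&(P[...,0]>430)&(P[...,0]<750)&(P[...,1]>-250)&(P[...,1]<110)
    m=cv2.morphologyEx(m.astype(np.uint8),cv2.MORPH_OPEN,np.ones((3,3)))
    k,l,s,ce=cv2.connectedComponentsWithStats(m);i=1+np.argmax(s[1:,4])
    print(n,'deck',s[i],top(P,l==i,5,20))
    m=(P[...,2]>23)&(P[...,2]<33)&(P[...,0]>430)&(P[...,0]<750)&(P[...,1]>-250)&(P[...,1]<60)
    k,l,s,ce=cv2.connectedComponentsWithStats(m.astype(np.uint8))
    for i in range(1,k):
        if s[i][4]>8:
            q=P[l==i]; print('  stud',ce[i].round(1),s[i][4],np.round((q.min(0)+q.max(0))/2,1))
            print('     ray',ray(p,*ce[i],28).round(1))
E
python3 -c "
import cv2;a=cv2.imread('pics/a_wrist.png');cv2.imwrite('pics/a_w2.png',cv2.resize(a[100:310,100:300],None,fx=2.8,fy=2.8,interpolation=2))
a=cv2.imread('pics/a_scene.png');cv2.imwrite('pics/a_s2.png',cv2.resize(a[130:230,120:270],None,fx=5,fy=5,interpolation=2))"
```

```text
scene bench z -0.591956789951837
scene deck [ 131  144  121   78 4012] [ 541.8  -91.7  270.9  152.1   81.6   11.3 4012. ]
  stud [165.2 153.1] 51 [ 490.8 -180.7   27.3]
     ray [ 491.5 -178.4   28. ]
  stud [206.5 169.3] 64 [509.6 -61.7  26.8]
     ray [511.2 -60.2  28. ]
  stud [148.7 174.3] 61 [ 565.  -191.3   27.1]
     ray [ 567.  -190.1   28. ]
  stud [191.6 190.7] 69 [583. -73.  27.]
     ray [583.9 -71.4  28. ]
  stud [122.8 229.9] 56 [ 735.4 -175.9   28. ]
     ray [ 731.9 -179.5   28. ]
side bench z -0.25326450898330677
side deck [ 231  137   82   65 2985] [ 538.9  -88.2  273.9  150.3   81.5   11.8 2985. ]
  stud [210.6 142.2] 38 [ 733.3 -147.5   27.9]
     ray [ 731.4 -141.1   28. ]
  stud [272.4 141.6] 41 [ 561.4 -184.6   26.2]
     ray [ 561.  -182.2   28. ]
  stud [297.7 147. ] 38 [ 488.1 -173.9   26.1]
     ray [ 487.5 -170.2   28. ]
  stud [258.3 164.5] 47 [578.3 -66.8  26.9]
     ray [578.6 -63.3  28. ]
  stud [189.4 170.6] 18 [746.5  -1.6  28.4]
     ray [746.2   1.9  28. ]
  stud [285.6 170.4] 46 [505.2 -55.1  26.6]
     ray [504.4 -52.6  28. ]
green [222.  55.] [ 6.148e+02  1.273e+02  1.196e+02  5.640e+01 -1.600e+00  4.500e+01
  4.046e+03]
orange [75. 68.] [ 439.7  114.8  121.2   55.5  -11.1   45.2 3962. ]
orange [ 36. 185.] [ 345.9  -32.9  109.7   55.2   24.7   45.3 2391. ]
wrist bench z 0.024141628554787076
wrist deck [  127   123   113   179 14088] [ 5.3780e+02 -9.1700e+01  2.7080e+02  1.4970e+02  8.1200e+01  1.2100e+01
  1.4088e+04]
  stud [325.3 167.7] 55 [746.   -7.5  28. ]
     ray [744.8  -4.6  28. ]
  stud [149.8 206.1] 253 [505.8 -60.9  26.6]
     ray [506.2 -59.4  28. ]
  stud [203.2 213.7] 240 [578.8 -72.9  26.4]
     ray [579.6 -70.7  28. ]
  stud [308.7 258.2] 92 [ 733.6 -149.2   28. ]
     ray [ 731.8 -142.3   28. ]
  stud [195.8 283.9] 183 [ 560.5 -191.2   26.4]
     ray [ 561.6 -187.8   28. ]
  stud [314.5 285.7] 35 [ 742.9 -190.    28. ]
     ray [ 744.  -190.9   28. ]
```

View pics/a_w2.png

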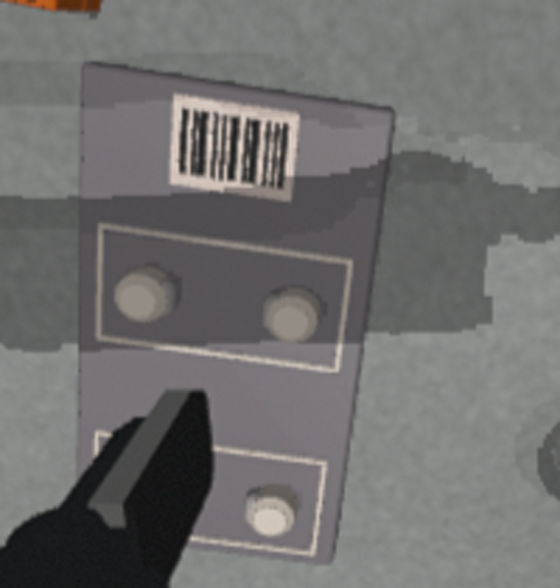

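View pics/a_s2.png

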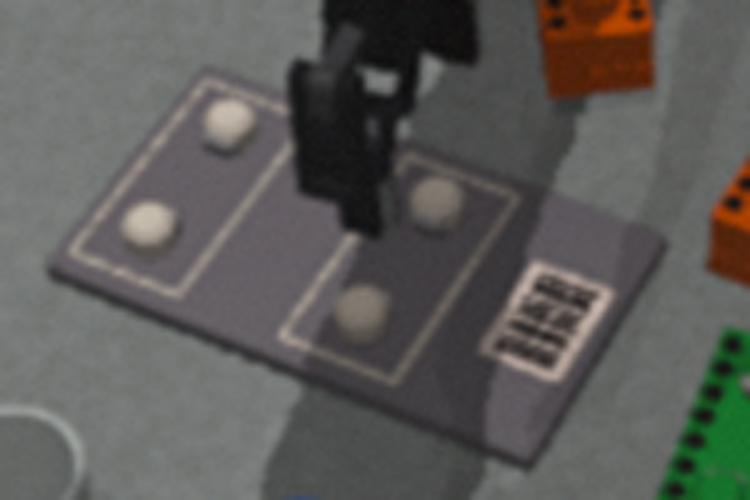

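Candidates: green – scene (267,224) at 120×56 mm vs. the smaller (311,255) and (369,279), so I take the first. Orange – (282,166) at y≈+117 vs. (237,126) at y≈−32, so I take the first, which is farther left. Purple (339,180). The blue things are a box and a book, with no studs, so rack_blue is absent. Three blocks are in play: the two-high stack goes in bay0 and a single block in bay1.

First, move over the green block and turn.

play_rows:
  slide:
    - [40,-10,0]
    - [80,-20,0]
    - [120,-34,0]
    - [127,-34,0]
    - [127,-34,0]
  turn: [0.18,0.36,0.54,0.72,0.9]
  fingers: [1,1,1,1,1]

```text
clock: 1.08
eef_pos: [615.6, 128.9, 231.3]
tool_rot: [-3.141, -0.0, 0.668]
force: [-0.4, -0.4, -0.7]
width: 85.9
```

play_rows:
  slide:
    - [0,0,0]
    - [0,0,0]
    - [0,0,0]
    - [0,0,0]
    - [0,0,0]
  turn: [0.18,0.36,0.54,0.7,0.7]
  fingers: [1,1,1,1,1]

```text
clock: 1.7
eef_pos: [615.6, 129.1, 231.2]
tool_rot: [-3.141, 0.0, -0.03]
force: [0.5, -0.3, -0.3]
width: 85.0
```

```bash
cat >> h.py <<'E'
def tool():
    s=ctrl.read_state(); return np.array(s['eef_pos']),R.from_euler('xyz',s['tool_rot']).as_matrix(),s
def rel(w):
    t,M,_=tool(); return np.round(M.T@(np.asarray(w)-t),1)
def wblock(c,zlo=40,zhi=50,save=None):
    t,M,s=tool();p,im,d=grab('wrist');P=cloud(p,d)
    print('tcp',t.round(1),'yaw',s['tool_rot'][2].round(4))
    for m,st,ce in blobs(im,c):
        r=top(P,m,zlo,zhi)
        if r is None or r[2]<100: continue
        # studs
        q=P[m]; 
        print(c,ce.round(),r,'rel',(M.T@(np.array([r[0],r[1],zhi-5])-t)).round(1),'turn to align',round(float(s['tool_rot'][2]-np.radians(r[4])),3))
    if save: cv2.imwrite(save,im)
    return P,im
E
python3 -c "
from h import *
wblock('green',save='pics/c.png')"
```

```text
tcp [615.6 129.1 231.2] yaw -0.0304
green [254. 163.] [ 6.146e+02  1.273e+02  1.189e+02  5.560e+01 -1.500e+00  4.510e+01
  3.025e+03] rel [ -0.9   1.9 186.2] turn to align -0.004
```

View pics/c.png

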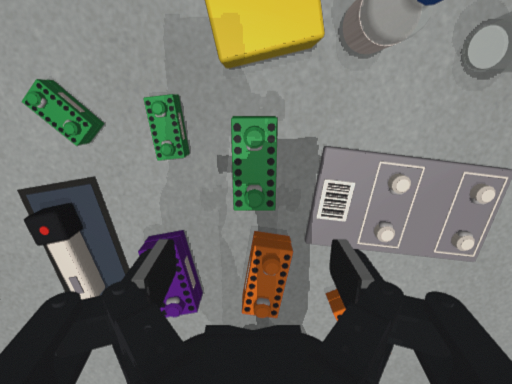

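```bash
cat >> h.py <<'E'
def deck(n='wrist'):
    p,im,d=grab(n);P=cloud(p,d)
    b=(P[...,0]>430)&(P[...,0]<700)&(P[...,1]>-250)&(P[...,1]<60)
    m=cv2.morphologyEx((b&(P[...,2]>8)&(P[...,2]<17)).astype(np.uint8),cv2.MORPH_OPEN,np.ones((3,3)))
    k,l,s,ce=cv2.connectedComponentsWithStats(m);i=1+np.argmax(s[1:,4])
    print('deck',top(P,l==i,5,20))
    k,l,s,ce=cv2.connectedComponentsWithStats((b&(P[...,2]>26)&(P[...,2]<33)).astype(np.uint8))
    for i in range(1,k):
        if s[i][4]>20:
            q=P[l==i]; c,r=cv2.minEnclosingCircle(q[:,:2].astype(np.float32));print(' stud',ce[i].round(),s[i][4],np.round(c,1),round(r,1),q[:,:2].mean(0).round(1))
E
python3 -c "
from h import *
deck()"
```

```text
deck [ 5.3750e+02 -9.1100e+01  2.7030e+02  1.5020e+02  8.1100e+01  1.2100e+01
  1.6171e+04]
 stud [402. 185.] 185 [579.  -72.3] 11.3 [579.1 -71.5]
 stud [487. 196.] 182 [ 560.5 -190.1] 11.4 [ 560.7 -189.6]
 stud [386. 235.] 161 [504.4 -60.2] 11.6 [504.5 -59.8]
 stud [466. 244.] 156 [ 486.2 -178.1] 11.6 [ 486.5 -177.8]
```

play_rows:
  slide:
    - [-1,2,60]
    - [-1,2,120]
    - [-1,2,165]
    - [-1,2,200]
    - [-1,2,223]
  turn: [-0.004,-0.004,-0.004,-0.004,-0.004]
  fingers: [1,1,1,1,1]

```text
clock: 2.42
eef_pos: [613.7, 127.2, 6.3]
tool_rot: [-3.141, 0.002, -0.023]
force: [0.9, 0.3, -0.5]
width: 85.6
```

play_rows:
  slide:
    - [0,0,0]
    - [0,0,0]
    - [0,0,0]
    - [0,0,0]
    - [0,0,0]
  turn: [0,0,0,0,0]
  fingers: [0,0,0,0,0]

```text
clock: 3.05
eef_pos: [614.0, 127.4, 6.9]
tool_rot: [-3.14, 0.002, -0.023]
force: [-0.5, 0.3, 1.3]
width: 55.4
```

play_rows:
  slide:
    - [0,0,-40]
    - [0,0,-95]
    - [-17,55,-120]
    - [-34,115,-120]
    - [-50,175,-120]
  turn: [0,0,0.05,0.1,0.132]
  fingers: [0,0,0,0,0]

```text
clock: 3.68
eef_pos: [559.8, -48.0, 127.6]
tool_rot: [-3.14, 0.0, -0.155]
force: [1.1, -1.0, -2.9]
width: 55.5
```

```bash
python3 -c "
from h import *
t,M,s=tool();print(t,s['tool_rot'],s['width'],s['force'],rel([523,-184.1,80]),s['tool_rot'][2]+.155)"
```

```text
[559.7738933  -47.95310227 127.55194625] [-3.14046255e+00  1.86126917e-04 -1.54807767e-01] 55.463050717856 [ 1.06164848 -0.97097441 -2.90456732] [-15.3 140.2  47.4] 0.000192232681297283
```

play_rows:
  slide:
    - [-8,60,0]
    - [-13,115,0]
    - [-15.5,140,10]
    - [-15.5,140,40]
    - [-15.5,140,40]
  turn: [0,0,0,0,0]
  fingers: [0,0,0,0,0]

```text
clock: 4.3
eef_pos: [521.1, -183.3, 85.9]
tool_rot: [-3.139, 0.005, -0.156]
force: [-0.6, 0.9, -3.0]
width: 55.7
```

```bash
python3 -c "
from h import *
t,M,s=tool();print(t,s['tool_rot'],s['width'],s['force'])
deck()
for n in('wrist','scene'):
  p,im,d=grab(n);P=cloud(p,d)
  for m,st,ce in blobs(im,'green'):
    print(n,ce.round(),np.percentile(P[m][:,2],95).round(),top(P,m,115,132))
  cv2.imwrite('pics/d_%s.png'%n,im)
"
```

```text
[ 521.0977801  -183.31707415   85.94936473] [-3.13925037  0.00451003 -0.15553881] 55.691526318537136 [-0.57029142  0.86147976 -2.99786928]
deck [ 5.3810e+02 -9.1700e+01  2.6970e+02  1.4850e+02  8.1300e+01  1.2100e+01
  3.1967e+04]
 stud [ 97. 153.] 623 [579.4 -73.2] 11.5 [579.3 -73.5]
 stud [114. 242.] 441 [504.  -61.9] 11.6 [504.8 -62.2]
wrist [253. 225.] 141.0 [ 5.3680e+02 -1.8580e+02  9.3100e+01  5.7000e+01 -9.0000e+00  1.2500e+02
  1.5435e+04]
scene [145. 149.] 140.0 [ 547.7 -187.1   81.8   57.1   -7.2  124.7  515. ]
scene [311. 255.] 39.0 None
scene [369. 279.] 39.0 None
```

View pics/d_wrist.png

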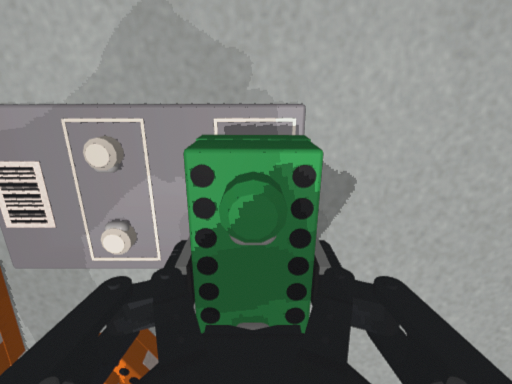

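play_rows:
  slide:
    - [1.4,2.1,15]
    - [1.4,2.1,30]
    - [1.4,2.1,38]
    - [1.4,2.1,44]
    - [1.4,2.1,44]
  turn: [0,0,0,0,0]
  fingers: [0,0,0,0,0]

```text
clock: 5.08
eef_pos: [524.3, -185.8, 43.6]
tool_rot: [-3.14, 0.0, -0.154]
force: [0.3, 1.1, -2.4]
width: 55.3
```

```bash
python3 -c "
from h import *
t,M,s=tool();print(t,s['tool_rot'],s['width'],s['force'])
deck()
for n in('wrist','scene','side'):
  p,im,d=grab(n);P=cloud(p,d)
  cv2.imwrite('pics/e_%s.png'%n,im if n=='wrist' else cv2.resize(im[110:230,100:260] if n=='scene' else im[110:220,220:340],None,fx=5,fy=5,interpolation=2))
"
```

```text
[ 524.31104822 -185.803996     43.64059764] [-3.14043943e+00  4.33670288e-05 -1.54080580e-01] 55.26177183774404 [ 0.31341754  1.06772713 -2.43904608]
deck [ 5.3560e+02 -1.0510e+02  2.4220e+02  1.4970e+02  8.1200e+01  1.2000e+01
  3.3536e+04]
 stud [ 57. 172.] 901 [579.3 -73.4] 11.5 [579.3 -73.9]
 stud [ 81. 277.] 626 [504.8 -61.5] 11.6 [505.  -62.3]
```

View pics/e_scene.png

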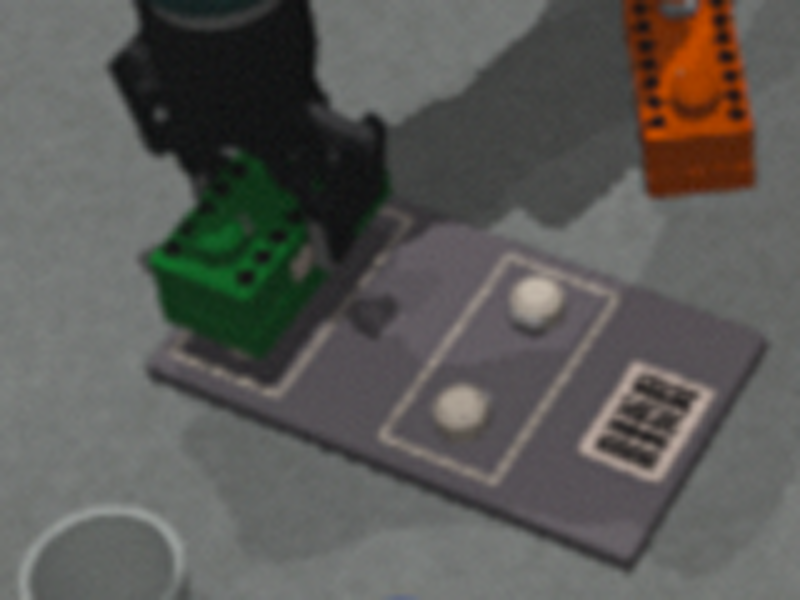

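View pics/e_wrist.png

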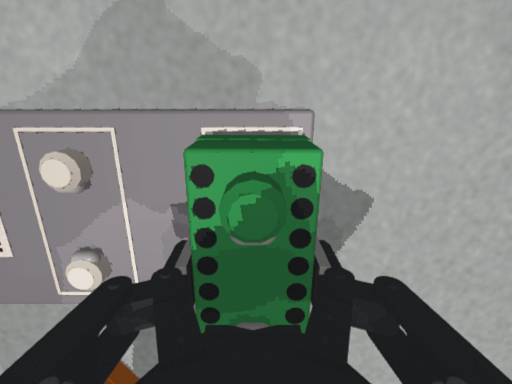

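play_rows:
  slide:
    - [-1.4,0.6,0]
    - [-1.4,0.6,3]
    - [-1.4,0.6,8]
    - [-1.4,0.6,12]
    - [-1.4,0.6,14]
  turn: [0,0,0,0,0]
  fingers: [0,0,0,0,0]

```text
clock: 5.9
eef_pos: [523.3, -186.3, 30.1]
tool_rot: [-3.141, -0.001, -0.154]
force: [-0.3, -0.2, -2.2]
width: 55.2
```

play_rows:
  slide:
    - [-0.3,0,3]
    - [-0.3,0,6]
    - [-0.3,0,8]
    - [-0.3,0,10]
    - [-0.3,0,11]
  turn: [0,0,0,0,0]
  fingers: [0,0,0,0,0]

```text
clock: 6.52
eef_pos: [522.8, -186.2, 18.9]
tool_rot: [-3.141, -0.001, -0.154]
force: [-1.4, 0.8, 6.4]
width: 55.2
```

play_rows:
  slide:
    - [0,0,1]
    - [0,0,2]
    - [0,0,2]
  turn: [0,0,0]
  fingers: [0,0,0]

```text
clock: 6.9
eef_pos: [522.8, -186.2, 18.8]
tool_rot: [-3.14, -0.001, -0.154]
force: [-5.4, 2.6, 21.7]
width: 55.3
```

play_rows:
  slide:
    - [0,0,0]
    - [0,0,0]
    - [0,0,0]
    - [0,0,-30]
    - [0,0,-90]
  turn: [0,0,0,0,0]
  fingers: [1,1,1,1,1]

```text
clock: 7.52
eef_pos: [521.1, -185.7, 107.6]
tool_rot: [-3.139, 0.004, -0.154]
force: [0.2, -1.2, 0.2]
width: 85.7
```

play_rows:
  slide:
    - [0,0,-60]
    - [0,0,-125]
    - [0,0,-125]
  turn: [0,0,0]
  fingers: [1,1,1]

```text
clock: 7.9
eef_pos: [524.4, -187.6, 237.2]
tool_rot: [-3.141, -0.005, -0.154]
force: [0.6, -0.2, -0.9]
width: 85.2
```

```bash
python3 -c "
from h import *
P,im=wblock('green',52,62,save='pics/f.png')
m=[b for b in blobs(im,'green') if b[1][4]>1500][0][0]
z=P[m][:,2]; print(np.histogram(z,bins=np.arange(40,80,2)))
q=P[m];q=q[(q[:,2]>54)&(q[:,2]<60)]
A=np.c_[q[:,:2]-q[:,:2].mean(0),np.ones(len(q))];print('plane',np.linalg.lstsq(A,q[:,2],rcond=None)[0])
deck();wblock('orange');
t,M,s=tool();print(rel([440,115,45]))
"
```

```text
tcp [ 524.4 -187.6  237.2] yaw -0.1541
green [252. 165.] [ 523.  -186.3  118.2   55.4   -9.    57.3 3072. ] rel [ -2.5  -0.9 180.1] turn to align 0.003
(array([  17,   22,    4,    0,    0,    0,    0,  159, 2326,  579,    8,
          6,   26,   40,   96,  202,  364,   53,    0]), array([40, 42, 44, 46, 48, 50, 52, 54, 56, 58, 60, 62, 64, 66, 68, 70, 72,
       74, 76, 78]))
plane [2.71447426e-04 7.25625245e-04 5.73089216e+01]
deck [ 5.376e+02 -9.140e+01  2.701e+02  1.483e+02  8.120e+01  1.210e+01
  1.551e+04]
 stud [159. 134.] 228 [578.2 -73. ] 11.7 [578.6 -73. ]
 stud [165. 189.] 178 [504.2 -61.2] 11.8 [504.3 -61.5]
tcp [ 521.8 -185.8  232.9] yaw -0.1537
orange [ 60. 244.] [ 439.5  113.5  119.5   57.5  -11.2   45.2 2377. ] rel [-126.6 -282.6  189.1] turn to align 0.042
[-125.  -283.9  188.3]
```

View pics/f.png

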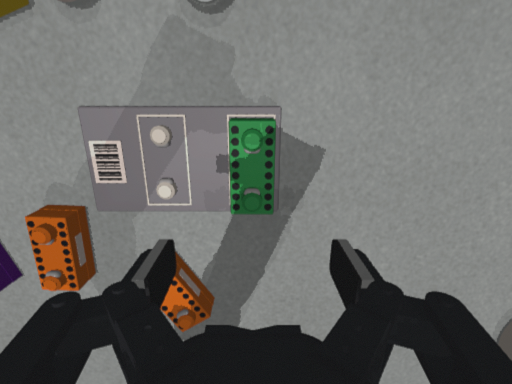

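play_rows:
  slide:
    - [-25,-57,0]
    - [-50,-114,0]
    - [-75,-170,0]
    - [-100,-225,0]
    - [-125,-282,0]
  turn: [0.01,0.02,0.03,0.04,0.042]
  fingers: [1,1,1,1,1]

```text
clock: 8.68
eef_pos: [438.9, 113.9, 231.6]
tool_rot: [-3.141, 0.009, -0.196]
force: [0.8, 1.2, 0.2]
width: 85.5
```

play_rows:
  slide:
    - [0,0,0]
    - [0,0,0]
  turn: [0,0]
  fingers: [1,1]

```text
clock: 8.93
eef_pos: [437.9, 113.5, 230.3]
tool_rot: [3.14, 0.011, -0.195]
force: [-0.2, -0.5, 1.2]
width: 85.3
```

```bash
python3 -c "
from h import *
wblock('orange',save='pics/g.png');wblock('purple')
"
```

```text
tcp [437.9 113.5 230.3] yaw -0.1954
orange [251. 160.] [ 439.3  114.7  117.9   55.6  -11.    45.1 3120. ] rel [  3.1  -1.8 185.3] turn to align -0.003
orange [371. 206.] [ 340.3  -35.1  120.    55.7   24.7   45.2 2763. ] rel [-64.9 164.4 186.3] turn to align -0.627
tcp [438.5 112.6 230.7] yaw -0.1977
purple [145. 176.] [ 444.7  256.9  119.3   56.7    9.7   45.2 3095. ] rel [ -20.4 -143.   185.7] turn to align -0.367
```

View pics/g.png

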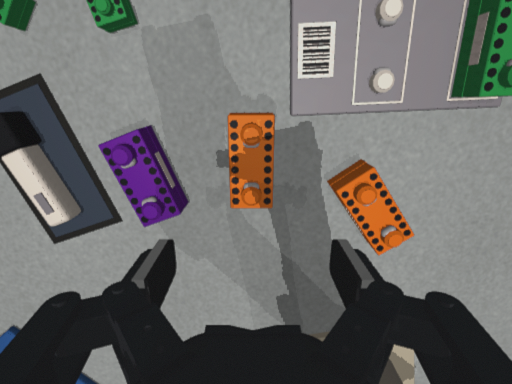

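play_rows:
  slide:
    - [3,-1.5,60]
    - [3,-1.5,115]
    - [3,-1.5,150]
    - [3,-1.5,150]
  turn: [0,0,0,0]
  fingers: [1,1,1,1]

```text
clock: 9.52
eef_pos: [439.3, 110.7, 79.1]
tool_rot: [3.138, 0.014, -0.203]
force: [0.8, 0.4, -0.3]
width: 85.3
```

```bash
python3 -c "
from h import *
print(rel([439.3,114.7,7]),tool()[2]['tool_rot'],tool()[0])
"
```

```text
[ 0.2 -4.2 72. ] [ 3.13764525  0.01398817 -0.20309331] [439.34183832 110.71305812  79.05997125]
```

play_rows:
  slide:
    - [0.2,-4.2,30]
    - [0.2,-4.2,50]
    - [0.2,-4.2,60]
    - [0.2,-4.2,72]
    - [0.2,-4.2,72]
  turn: [-0.008,-0.008,-0.008,-0.008,-0.008]
  fingers: [1,1,1,1,1]

```text
clock: 10.15
eef_pos: [440.0, 114.4, 7.6]
tool_rot: [3.138, 0.013, -0.196]
force: [-0.1, 0.0, 0.5]
width: 85.6
```

```bash
python3 -c "
from h import *
print(rel([439.3,114.7,7]),tool()[2]['tool_rot'],tool()[0],tool()[2]['qpos'])
"
```

```text
[-0.7 -0.2  0.6] [ 3.13775453  0.01312783 -0.19619118] [439.99074896 114.37458528   7.58086031] [-0.45508087  0.79481158  0.21030799  2.19355072 -0.7152186   0.23377956
 -1.37000269]
```

play_rows:
  slide:
    - [0,0,0]
    - [0,0,0]
    - [0,0,0]
    - [0,0,0]
    - [0,0,0]
  turn: [0,0,0,0,0]
  fingers: [0,0,0,0,0]

```text
clock: 10.78
eef_pos: [440.8, 114.5, 8.7]
tool_rot: [3.139, 0.011, -0.196]
force: [-0.9, -0.4, 6.9]
width: 55.5
```

```bash
python3 -c "
from h import *
t,M,s=tool();print(t,s['tool_rot'],s['width'],s['force']);print(rel([541.4,-67.7,130]))
"
```

```text
[440.7653581  114.45360161   8.67625657] [ 3.13881405  0.01140123 -0.19637451] 55.533797630119295 [-0.85504352 -0.39338266  6.88987759]
[ 132.8  159.4 -122.4]
```

play_rows:
  slide:
    - [0,0,-40]
    - [5,0,-95]
    - [35,45,-120]
    - [70,90,-120]
    - [105,130,-120]
  turn: [0,0,-0.02,-0.042,-0.042]
  fingers: [0,0,0,0,0]

```text
clock: 11.4
eef_pos: [520.3, -34.8, 128.8]
tool_rot: [3.14, 0.011, -0.154]
force: [0.7, 0.8, -2.6]
width: 55.4
```

```bash
python3 -c "
from h import *
t,M,s=tool();print(t,s['tool_rot'],s['width'],s['force']);print(rel([543.5,-67.9,60]))
"
```

```text
[520.34262605 -34.7529484  128.809717  ] [ 3.13957636  0.01050045 -0.15357513] 55.40030220959058 [ 0.70035306  0.75483107 -2.57291427]
[28.7 29.1 68.6]
```

play_rows:
  slide:
    - [28.7,29.1,0]
    - [28.7,29.1,30]
    - [28.7,29.1,55]
    - [28.7,29.1,68]
    - [28.7,29.1,68]
  turn: [0,0,0,0,0]
  fingers: [0,0,0,0,0]

```text
clock: 12.02
eef_pos: [542.8, -67.8, 60.1]
tool_rot: [3.14, 0.012, -0.154]
force: [0.0, 0.4, -2.4]
width: 55.4
```

```bash
python3 -c "
from h import *
t,M,s=tool();print(t,s['tool_rot'],s['width'],s['force']);print(rel([543.5,-67.9,42]))
for n in('wrist','scene','side'):
  p,im,d=grab(n);P=cloud(p,d)
  print(n,'green',top(P,max(blobs(im,'green'),key=lambda b:b[1][4])[0],54,60),'orange',[top(P,b[0],92,100) for b in blobs(im,'orange')])
  cv2.imwrite('pics/i_%s.png'%n,im if n=='wrist' else cv2.resize(im[110:230,100:260] if n=='scene' else im[110:220,220:340],None,fx=5,fy=5,interpolation=2))
t,M,s=tool();print(t,s['tool_rot'])
"
```

```text
[542.83277691 -67.76347937  60.11661692] [ 3.13951931  0.01219807 -0.15351969] 55.40217939333957 [ 0.02864034  0.36615695 -2.38187256]
[ 0.9 -0.  18.1]
wrist green [ 5.234e+02 -1.860e+02  1.193e+02  5.770e+01 -8.900e+00  5.720e+01
  9.075e+03] orange [array([ 5.5540e+02, -6.9800e+01,  9.2000e+01,  5.6300e+01, -8.6000e+00,
        9.6300e+01,  1.4127e+04])]
scene green [ 526.5 -186.6  122.7   57.6   -7.4   56.6  500. ] orange [None, array([567.1, -71.7,  78.4,  56.9,  -7.7,  96.3, 440. ])]
side green None orange [None, array([542.5, -61.7, 117.1,  54.3,  -9.2,  97.1, 287. ]), None]
[544.20648918 -67.99985913  61.50243141] [ 3.13952369  0.00885945 -0.15337178]
```

View pics/i_scene.png

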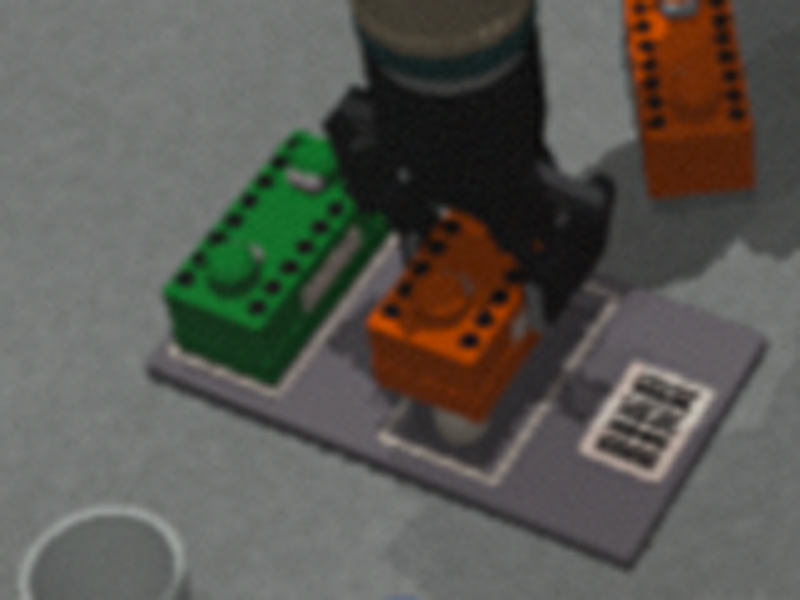

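View pics/i_wrist.png

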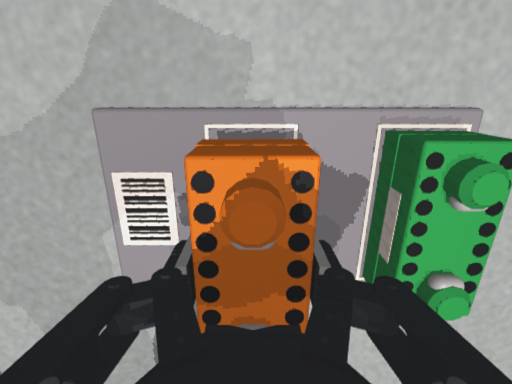

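play_rows:
  slide:
    - [-0.6,0,8]
    - [-0.6,0,16]
    - [-0.6,0,22]
    - [-0.6,0,26]
    - [-0.6,0,30]
  turn: [0,0,0,0,0]
  fingers: [0,0,0,0,0]

```text
clock: 12.8
eef_pos: [543.3, -68.0, 31.2]
tool_rot: [3.139, 0.009, -0.154]
force: [-0.1, -0.7, -1.9]
width: 55.1
```

play_rows:
  slide:
    - [0,0,3]
    - [0,0,6]
    - [0,0,8]
    - [0,0,10]
    - [0,0,11]
  turn: [0,0,0,0,0]
  fingers: [0,0,0,0,0]

```text
clock: 13.42
eef_pos: [543.3, -68.1, 20.7]
tool_rot: [3.14, 0.009, -0.153]
force: [-2.6, 1.7, 15.7]
width: 55.1
```

play_rows:
  slide:
    - [0,0,1]
    - [0,0,2]
    - [0,0,2]
  turn: [0,0,0]
  fingers: [0,0,0]

```text
clock: 13.8
eef_pos: [543.3, -68.0, 20.7]
tool_rot: [3.141, 0.008, -0.153]
force: [-5.4, 0.8, 21.1]
width: 55.4
```

play_rows:
  slide:
    - [0,0,0]
    - [0,0,0]
    - [0,0,0]
    - [0,0,-30]
    - [0,0,-90]
  turn: [0,0,0,0,0]
  fingers: [1,1,1,1,1]

```text
clock: 14.42
eef_pos: [542.4, -67.8, 109.5]
tool_rot: [3.14, 0.014, -0.154]
force: [-0.1, -0.2, 0.7]
width: 85.6
```

play_rows:
  slide:
    - [0,0,-60]
    - [0,0,-125]
    - [0,0,-125]
  turn: [0,0,0]
  fingers: [1,1,1]

```text
clock: 14.8
eef_pos: [547.0, -68.8, 238.9]
tool_rot: [3.141, 0.004, -0.153]
force: [0.0, 0.3, -0.2]
width: 85.8
```

```bash
python3 -c "
from h import *
P,im=wblock('orange',52,62,save='pics/j.png')
for m,st,ce in blobs(im,'orange'):
  q=P[m];q=q[(q[:,2]>52)&(q[:,2]<65)]
  if len(q)<500: continue
  A=np.c_[q[:,:2]-q[:,:2].mean(0),np.ones(len(q))];print('plane',np.linalg.lstsq(A,q[:,2],rcond=None)[0])
wblock('green',52,62);wblock('purple')
n='scene';p,im,d=grab(n);P=cloud(p,d)
for m,st,ce in blobs(im,'purple'):print(top(P,m,38,50))
t,M,s=tool();print(s['tool_rot'],rel([444.7,256.9,230]),s['qpos'])
"
```

```text
tcp [547.  -68.8 238.9] yaw -0.1534
orange [252. 167.] [ 541.3  -67.8  118.7   55.6   -8.9   57.3 3183. ] rel [ -5.   -0.3 181.9] turn to align 0.002
plane [-2.00531713e-03  7.60723375e-04  5.73017417e+01]
tcp [545.4 -68.  236.7] yaw -0.1531
green [346. 165.] [ 522.8 -185.9  119.    55.9   -8.8   57.3 3212. ] rel [ -2.8 119.9 179.8] turn to align 0.0
tcp [544.2 -67.5 234.8] yaw -0.1531
purple [ 48. 254.] [ 445.1  256.9  118.9   58.7    9.1   45.3 2200. ] rel [-145.  -305.6  191.5] turn to align -0.312
None
[448.2 256.2 124.4  56.3   9.5  44.1 754. ]
[ 3.14039784  0.01661434 -0.15325898] [-146.6 -305.4    5.1] [-0.31030607  0.54775704  0.58973704  1.80053981 -0.36895644  0.92290418
 -1.28109394]
```

View pics/j.png

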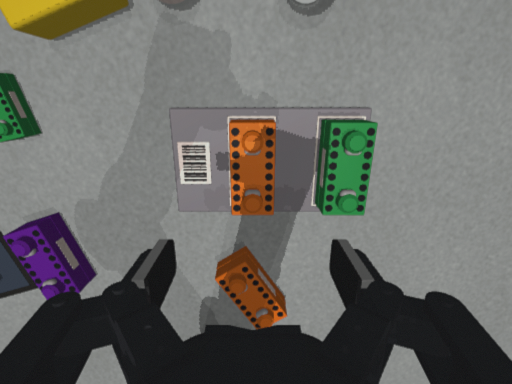

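play_rows:
  slide:
    - [-28,-58,0]
    - [-56,-116,0]
    - [-84,-174,0]
    - [-112,-232,0]
    - [-140,-290,0]
  turn: [-0.06,-0.12,-0.18,-0.24,-0.31]
  fingers: [1,1,1,1,1]

```text
clock: 15.62
eef_pos: [450.2, 232.2, 233.3]
tool_rot: [-3.139, 0.019, 0.159]
force: [0.8, 0.6, 0.5]
width: 85.6
```

play_rows:
  slide:
    - [-7,-15,0]
    - [-7,-15,0]
    - [-7,-15,0]
    - [-7,-15,0]
    - [-7,-15,0]
  turn: [-0.01,-0.01,-0.01,-0.01,-0.01]
  fingers: [1,1,1,1,1]

```text
clock: 16.25
eef_pos: [441.6, 244.6, 233.5]
tool_rot: [-3.139, 0.019, 0.166]
force: [-0.6, 0.2, 0.2]
width: 85.2
```

```bash
python3 -c "
from h import *
wblock('purple',save='pics/k.png')
t,M,s=tool();print(t,s['tool_rot'],s['qpos'])
"
```

```text
tcp [441.6 244.6 233.5] yaw 0.1663
purple [244. 155.] [ 444.8  257.3  117.7   55.7    9.4   45.1 3158. ] rel [  8.8 -11.5 188.4] turn to align 0.002
[441.45146998 244.96621995 233.53087741] [-3.13904448  0.01876653  0.16696995] [-0.91008136  0.47007179  0.51442953  1.90795386 -0.30889472  0.8591011
 -1.63766423]
```

View pics/k.png

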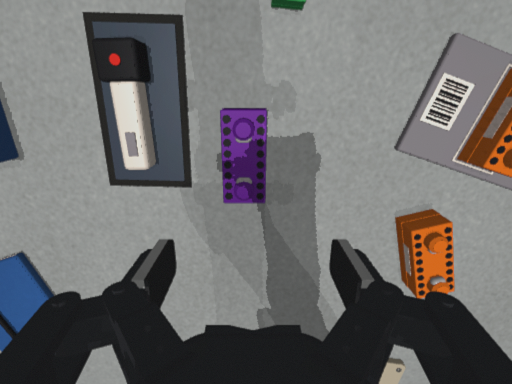

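play_rows:
  slide:
    - [9,-11.5,-50]
    - [9,-11.5,-112]
    - [9,-11.5,-112]
  turn: [0,0,0]
  fingers: [1,1,1]

```text
clock: 16.68
eef_pos: [453.6, 258.3, 350.0]
tool_rot: [-3.135, 0.01, 0.166]
force: [0.5, -0.3, -0.3]
width: 85.7
```

play_rows:
  slide:
    - [0,0,0]
    - [0,0,0]
    - [0,0,0]
    - [0,0,0]
    - [0,0,0]
  turn: [0,0,0,0,0]
  fingers: [1,1,1,1,1]

```text
clock: 17.3
eef_pos: [453.5, 258.3, 349.6]
tool_rot: [-3.136, 0.01, 0.166]
force: [0.6, -0.1, -0.4]
width: 85.4
```

play_rows:
  slide:
    - [-3,0,50]
    - [-5,0,90]
    - [-6,0,110]
    - [-6,0,112]
    - [-6,0,112]
  turn: [0,0,0,0,0]
  fingers: [1,1,1,1,1]

```text
clock: 17.92
eef_pos: [447.0, 257.9, 238.4]
tool_rot: [-3.135, 0.009, 0.166]
force: [-0.2, -0.2, 1.5]
width: 85.5
```

play_rows:
  slide:
    - [0,0,-50]
    - [0,0,-112]
    - [0,0,-112]
  turn: [0,0,0]
  fingers: [1,1,1]

```text
clock: 18.3
eef_pos: [451.5, 258.2, 356.4]
tool_rot: [-3.13, -0.002, 0.166]
force: [0.6, -0.4, -1.2]
width: 85.3
```

play_rows:
  slide:
    - [0,0,0]
    - [0,0,0]
    - [0,0,0]
  turn: [0,0,0]
  fingers: [1,1,1]

```text
clock: 18.68
eef_pos: [451.1, 258.1, 355.6]
tool_rot: [-3.131, -0.001, 0.166]
force: [-0.3, 0.7, 0.9]
width: 85.3
```

play_rows:
  slide:
    - [-2,0,50]
    - [-4,0,100]
    - [-5,0,120]
    - [-5,0,122]
    - [-5,0,122]
  turn: [0,0,0,0,0]
  fingers: [1,1,1,1,1]

```text
clock: 19.3
eef_pos: [446.6, 258.6, 234.1]
tool_rot: [-3.131, -0.001, 0.165]
force: [-0.1, -0.1, -0.1]
width: 85.5
```

```bash
python3 -c "
from h import *
wblock('purple')
t,M,s=tool();print(t,s['tool_rot'],rel([444.8,257.3,7.5]))
"
```

```text
tcp [446.6 258.6 234.1] yaw 0.1654
purple [255. 163.] [ 445.   257.4  118.5   55.8    9.5   45.1 3097. ] rel [ -2.    2.9 189. ] turn to align -0.0
[446.82723301 258.75885728 234.46182923] [-3.13055494e+00 -2.29830218e-03  1.65542217e-01] [ -2.8   3.6 226.9]
```

play_rows:
  slide:
    - [-2.5,3.4,60]
    - [-2.5,3.4,120]
    - [-2.5,3.4,150]
    - [-2.5,3.4,160]
    - [-2.5,3.4,160]
  turn: [0,0,0,0,0]
  fingers: [1,1,1,1,1]

```text
clock: 19.98
eef_pos: [445.8, 257.1, 75.1]
tool_rot: [-3.13, -0.004, 0.165]
force: [0.1, 0.3, -0.6]
width: 85.5
```

```bash
python3 -c "
from h import *
t,M,s=tool();print(t,s['tool_rot'],rel([445,257.4,7.5]))
"
```

```text
[445.80972949 257.05061611  75.13584701] [-3.13006467 -0.00350815  0.16532049] [-1.   0.3 67.6]
```

play_rows:
  slide:
    - [-0.8,0.3,30]
    - [-0.8,0.3,50]
    - [-0.8,0.3,62]
    - [-0.8,0.3,67]
    - [-0.8,0.3,67]
  turn: [0,0,0,0,0]
  fingers: [1,1,1,1,1]

```text
clock: 20.6
eef_pos: [445.6, 257.7, 8.7]
tool_rot: [-3.13, -0.004, 0.165]
force: [0.1, 0.1, -0.4]
width: 85.5
```

play_rows:
  slide:
    - [0,0,0]
    - [0,0,0]
    - [0,0,0]
    - [0,0,0]
    - [0,0,0]
  turn: [0,0,0,0,0]
  fingers: [0,0,0,0,0]

```text
clock: 21.22
eef_pos: [446.1, 257.9, 9.6]
tool_rot: [-3.129, -0.006, 0.165]
force: [0.1, -0.6, 5.7]
width: 55.5
```

play_rows:
  slide:
    - [0,0,-40]
    - [0,0,-95]
    - [1,45,-140]
    - [2,100,-145]
    - [3,155,-145]
  turn: [0,0,0.06,0.12,0.18]
  fingers: [0,0,0,0,0]

```text
clock: 21.85
eef_pos: [474.7, 102.6, 153.8]
tool_rot: [-3.127, -0.006, -0.015]
force: [1.6, -0.4, -1.4]
width: 55.4
```

```bash
python3 -c "
from h import *
t,M,s=tool();print(t,s['tool_rot'],s['width'],rel([524.2,-186.3,140]),s['tool_rot'][2]+.1535)
"
```

```text
[474.6615769  102.58919736 153.82021239] [-3.12738218 -0.00577024 -0.01522455] 55.35721840077723 [ 53.9 288.3  10. ] 0.1382754536428681
```

play_rows:
  slide:
    - [11,58,0]
    - [22,116,0]
    - [33,174,0]
    - [43,232,0]
    - [53,280,0]
  turn: [0.06,0.12,0.138,0.138,0.138]
  fingers: [0,0,0,0,0]

```text
clock: 22.48
eef_pos: [523.0, -180.7, 150.3]
tool_rot: [-3.127, -0.004, -0.155]
force: [0.7, 0.5, -1.9]
width: 55.3
```

```bash
python3 -c "
from h import *
t,M,s=tool();print(t,s['tool_rot'],s['width'],rel([524.2,-186.3,105]),s['tool_rot'][2]+.1535)
"
```

```text
[ 523.04786397 -180.67142164  150.2567307 ] [-3.12704724 -0.00370223 -0.15475977] 55.33440339966952 [ 1.8  6.  45.2] -0.0012597668394096206
```

play_rows:
  slide:
    - [1.8,6,0]
    - [1.8,6,15]
    - [1.8,6,35]
    - [1.8,6,45]
    - [1.8,6,45]
  turn: [0,0,0,0,0]
  fingers: [0,0,0,0,0]

```text
clock: 23.1
eef_pos: [523.5, -184.5, 104.1]
tool_rot: [-3.126, -0.001, -0.153]
force: [-0.1, 0.1, -1.6]
width: 55.5
```

```bash
python3 -c "
from h import *
t,M,s=tool();print(t,s['tool_rot'],s['width'],rel([524.2,-186.3,78]))
for n in('wrist','scene'):
  p,im,d=grab(n);P=cloud(p,d)
  for m,st,ce in blobs(im,'purple'):
    if ce[1]<50: continue
    q=P[m];print(n,ce.round(),top(P,m,132,148),np.percentile(q[:,2],[50,90]))
    q=q[(q[:,2]>130)&(q[:,2]<148)]
    A=np.c_[q[:,:2]-q[:,:2].mean(0),np.ones(len(q))];print('plane',np.linalg.lstsq(A,q[:,2],rcond=None)[0])
  for m,st,ce in blobs(im,'orange'):print('orange',top(P,m,53,61))
  cv2.imwrite('pics/l_%s.png'%n,im if n=='wrist' else cv2.resize(im[110:230,100:260],None,fx=5,fy=5,interpolation=2))
"
```

```text
[ 523.48815931 -184.52384589  104.08701419] [-3.12601125e+00 -1.15150622e-03 -1.52989797e-01] 55.46778021744207 [ 0.9  2.1 26.1]
wrist [252. 227.] [ 5.3580e+02 -1.8630e+02  9.3200e+01  5.7300e+01 -8.7000e+00  1.3940e+02
  1.4711e+04] [139.4980106  154.36700589]
plane [-1.00018278e-02  5.49435087e-03  1.39297409e+02]
orange [ 541.3  -68.2  119.7   56.7   -8.8   57.1 6982. ]
orange [370.5 -28.   22.5  14.3 -43.5  58.2 181. ]
scene [144. 144.] [ 547.  -189.6   83.    59.2   -5.   139.3  503. ] [138.16100367 151.69157228]
plane [-2.04908697e-02 -1.16515857e-02  1.38928200e+02]
orange [346.3 -35.5  98.5  24.4  25.4  58.  107. ]
orange [545.  -68.5 121.8  57.9  -8.1  56.5 708. ]
```

View pics/l_scene.png

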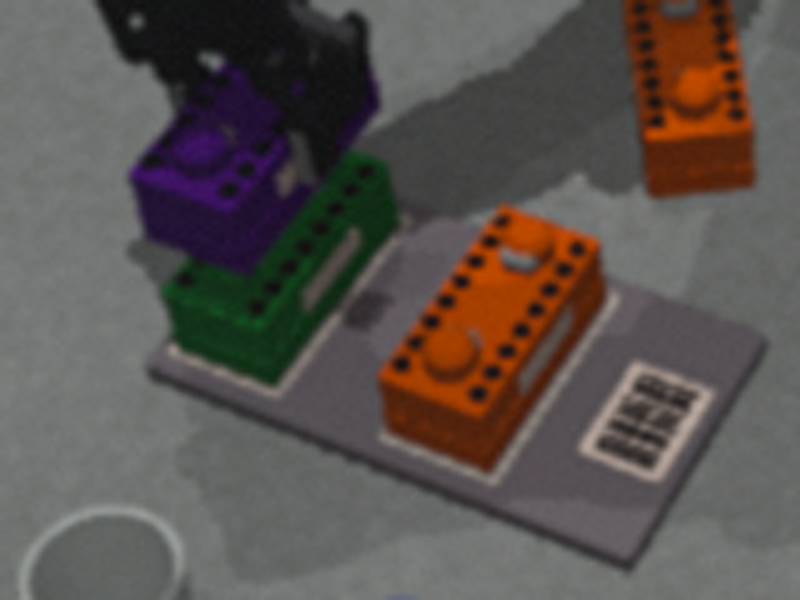

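View pics/l_wrist.png

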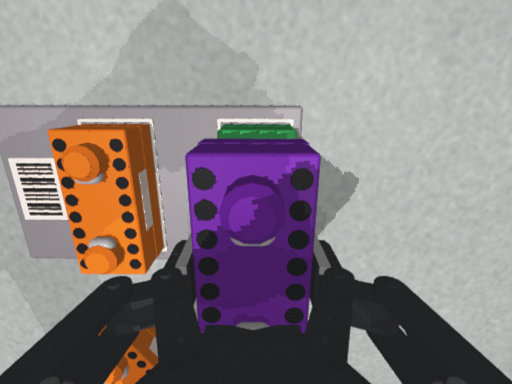

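play_rows:
  slide:
    - [0.8,2.1,0]
    - [0.8,2.1,8]
    - [0.8,2.1,14]
    - [0.8,2.1,20]
    - [0.8,2.1,20]
  turn: [0,0,0,0,0]
  fingers: [0,0,0,0,0]

```text
clock: 23.82
eef_pos: [524.5, -187.4, 84.6]
tool_rot: [-3.127, -0.002, -0.154]
force: [0.0, 0.4, -1.0]
width: 54.6
```

```bash
python3 -c "
from h import *
t,M,s=tool();print(t,s['tool_rot'],s['width'],s['force'],rel([524.1,-186.4,78]))
"
```

```text
[ 524.49031118 -187.42496935   84.59300215] [-3.12668536e+00 -2.49069243e-03 -1.53945197e-01] 54.61165504802454 [ 0.02028917  0.42222988 -0.96974798] [-0.6 -0.9  6.6]
```

play_rows:
  slide:
    - [-0.5,-0.9,0]
    - [-0.5,-0.9,3]
    - [-0.5,-0.9,7]
    - [-0.5,-0.9,9]
    - [-0.5,-0.9,9]
  turn: [0,0,0,0,0]
  fingers: [0,0,0,0,0]

```text
clock: 24.45
eef_pos: [524.4, -186.4, 75.7]
tool_rot: [-3.127, -0.003, -0.154]
force: [-0.4, -0.2, -0.6]
width: 55.4
```

```bash
python3 -c "
from h import *
t,M,s=tool();print(t,s['tool_rot'],s['width'],s['force'],rel([524.1,-186.4,66]))
for n in('scene','wrist'):
  p,im,d=grab(n);
  cv2.imwrite('pics/m_%s.png'%n,im if n=='wrist' else cv2.resize(im[110:230,100:260],None,fx=5,fy=5,interpolation=2))
"
```

```text
[ 524.42016754 -186.37925367   75.71998316] [-3.12665502e+00 -2.95148201e-03 -1.53933132e-01] 55.37518946858509 [-0.40111217 -0.23349574 -0.60335099] [-0.3  0.2  9.7]
```

View pics/m_scene.png

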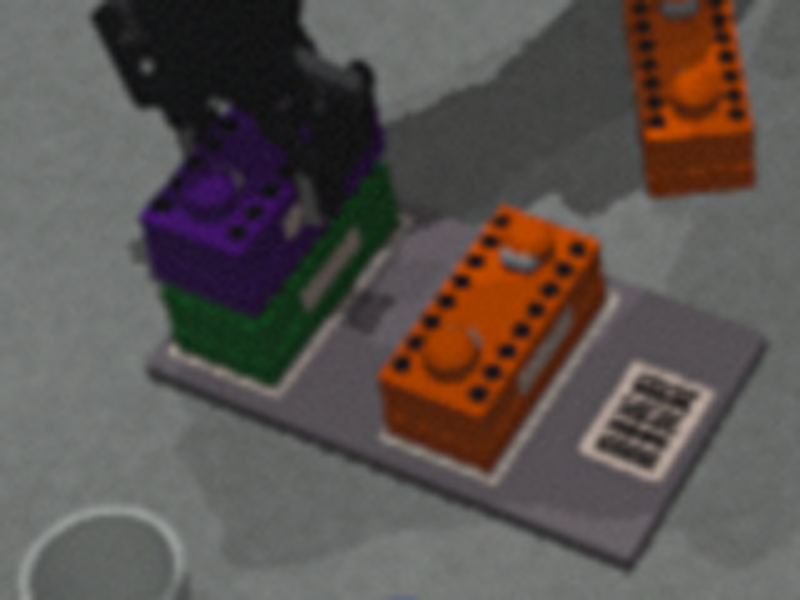

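Engaged on the studs and aligned. Press home.

play_rows:
  slide:
    - [-0.2,0,3]
    - [-0.2,0,5]
    - [-0.2,0,7]
    - [-0.2,0,9]
    - [-0.2,0,10]
  turn: [0,0,0,0,0]
  fingers: [0,0,0,0,0]

```text
clock: 25.18
eef_pos: [524.3, -186.4, 66.6]
tool_rot: [-3.127, -0.004, -0.154]
force: [-3.3, 1.9, 18.9]
width: 55.0
```

play_rows:
  slide:
    - [0,0,1]
    - [0,0,2]
    - [0,0,2]
  turn: [0,0,0]
  fingers: [0,0,0]

```text
clock: 25.55
eef_pos: [524.4, -186.5, 66.6]
tool_rot: [-3.126, -0.005, -0.154]
force: [-4.5, 2.8, 22.0]
width: 55.1
```

play_rows:
  slide:
    - [0,0,0]
    - [0,0,0]
    - [0,0,0]
    - [0,0,-30]
    - [0,0,-90]
  turn: [0,0,0,0,0]
  fingers: [1,1,1,1,1]

```text
clock: 26.18
eef_pos: [522.0, -187.0, 155.2]
tool_rot: [-3.125, 0.001, -0.154]
force: [2.0, 0.4, 0.1]
width: 85.6
```

play_rows:
  slide:
    - [0,0,-60]
    - [0,0,-110]
    - [0,0,-125]
    - [0,0,-130]
    - [0,0,-130]
  turn: [0,0,0,0,0]
  fingers: [1,1,1,1,1]

```text
clock: 26.8
eef_pos: [521.3, -188.6, 283.9]
tool_rot: [-3.125, 0.004, -0.154]
force: [0.2, 0.7, -0.7]
width: 85.7
```

```bash
cat >> h.py <<'E'
def planes():
  p,im,d=grab('wrist');P=cloud(p,d)
  for c,lo,hi in(('purple',96,108),('green',50,64),('orange',50,64)):
   for m,st,ce in blobs(im,c):
    q=P[m];q=q[(q[:,2]>lo)&(q[:,2]<hi)]
    if len(q)<500: continue
    A=np.c_[q[:,:2]-q[:,:2].mean(0),np.ones(len(q))];print(c,top(P,m,lo,hi),'plane',np.linalg.lstsq(A,q[:,2],rcond=None)[0].round(4))
  return p,im,d,P
E
python3 -c "
from h import *
p,im,d,P=planes();cv2.imwrite('pics/n.png',im)
t,M,s=tool();print(t,s['tool_rot'])
n='scene';p,im,d=grab(n);cv2.imwrite('pics/n_s.png',im);np.save('pics/n_d.npy',d)
P=cloud(p,d);b=(P[...,0]>380)&(P[...,0]<700)&(P[...,1]>300)&(P[...,1]<480)
g=cv2.cvtColor(im,cv2.COLOR_BGR2HSV)
# reader
r=b&(P[...,2]>15)&(P[...,2]<60)
k,l,st,ce=cv2.connectedComponentsWithStats(r.astype(np.uint8))
for i in range(1,k):
  if st[i][4]>100: print('reader?',ce[i].round(),top(P,l==i,15,60))
n='side';p,im,d=grab(n);P=cloud(p,d);b=(P[...,0]>380)&(P[...,0]<700)&(P[...,1]>300)&(P[...,1]<480)
r=b&(P[...,2]>15)&(P[...,2]<60)
k,l,st,ce=cv2.connectedComponentsWithStats(r.astype(np.uint8))
for i in range(1,k):
  if st[i][4]>100: print('reader?',ce[i].round(),top(P,l==i,15,60))
cv2.imwrite('pics/n_side.png',im)
"
```

```text
purple [ 523.  -186.8  118.    55.7   -8.8  102.4 3220. ] plane [-2.400000e-03  4.000000e-03  1.023907e+02]
orange [ 541.   -68.   118.5   56.5   -8.8   57.2 2731. ] plane [2.10000e-03 1.14000e-02 5.71707e+01]
[ 521.14844411 -188.58847847  283.55422244] [-3.12455067  0.00446014 -0.15386544]
reader? [400. 210.] [ 483.8  406.2  158.6   50.7   11.4   34.  1056. ]
reader? [366. 272.] [686.1 365.2  71.1  38.9  45.   29.2 434. ]
reader? [161. 289.] [685.4 372.   77.7  37.8  46.   29.1 689. ]
reader? [257. 328.] [ 480.4  413.3  155.1   49.7   10.3   33.9 2214. ]
```

View pics/n_s.png

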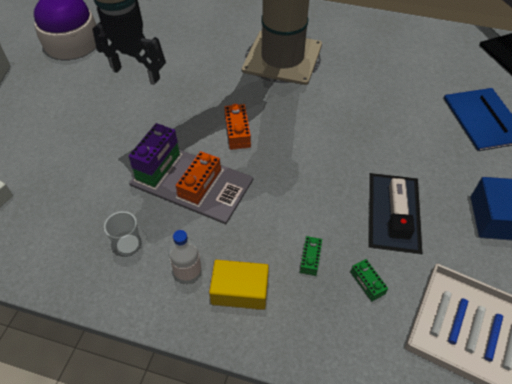

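View pics/n_side.png

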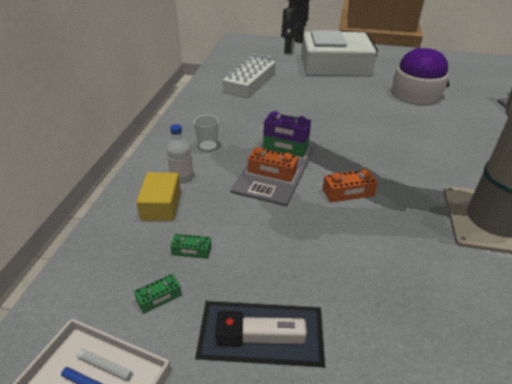

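play_rows:
  slide:
    - [-10,-50,0]
    - [-22,-105,5]
    - [-35,-162,10]
    - [-47,-220,15]
    - [-60,-277,20]
  turn: [-0.06,-0.12,-0.18,-0.24,-0.3]
  fingers: [1,1,1,1,1]

```text
clock: 27.58
eef_pos: [503.8, 96.4, 267.7]
tool_rot: [-3.124, 0.0, 0.148]
force: [0.7, 0.3, 0.4]
width: 85.5
```

```bash
python3 -c "
from h import *
t,M,s=tool();print(t,s['tool_rot'],rel([483,409,235]),s['tool_rot'][2]-.185)
"
```

```text
[503.7649952   96.36427998 267.68769953] [-3.12446160e+00  2.66943825e-04  1.47907878e-01] [  25.5 -311.7   38. ] -0.03709212208672946
```

play_rows:
  slide:
    - [5,-60,5]
    - [10,-120,15]
    - [15,-180,25]
    - [20,-240,35]
    - [25,-290,38]
  turn: [-0.037,-0.037,-0.037,-0.037,-0.037]
  fingers: [1,1,1,1,1]

```text
clock: 28.2
eef_pos: [484.1, 389.7, 232.7]
tool_rot: [-3.126, 0.002, 0.186]
force: [0.6, -0.4, 0.2]
width: 85.5
```

play_rows:
  slide:
    - [0,-15,0]
    - [0,-20,0]
    - [0,-20,0]
    - [0,-20,0]
  turn: [0,0,0,0]
  fingers: [1,1,1,1]

```text
clock: 28.7
eef_pos: [481.4, 407.3, 233.4]
tool_rot: [-3.126, 0.002, 0.183]
force: [-0.1, -0.2, 0.5]
width: 85.7
```

```bash
cat >> h.py <<'E'
def reader(n='wrist',save=None):
    t,M,s=tool();p,im,d=grab(n);P=cloud(p,d)
    print(n,'tcp',t.round(1),s['tool_rot'])
    b=(P[...,0]>340)&(P[...,0]<640)&(P[...,1]>310)&(P[...,1]<530)
    k,l,st,ce=cv2.connectedComponentsWithStats((b&(P[...,2]>15)&(P[...,2]<60)).astype(np.uint8))
    for i in range(1,k):
        if st[i][4]>300:
            r=top(P,l==i,20,60);print(' all',ce[i].round(),r)
            print(' handle',top(P,l==i,28,36.8),' head',top(P,l==i,37.5,45))
    v=cv2.cvtColor(im,cv2.COLOR_BGR2HSV)
    m=cv2.inRange(v,np.array((95,40,0)),np.array((125,255,110)))>0
    m|=v[...,2]<75
    m&=b&(P[...,2]<12)
    m=cv2.morphologyEx(m.astype(np.uint8),cv2.MORPH_OPEN,np.ones((3,3)))
    k,l,st,ce=cv2.connectedComponentsWithStats(m)
    for i in range(1,k):
        if st[i][4]>800: print(' mat?',ce[i].round(),top(P,l==i,-5,12))
    if save: cv2.imwrite(save,im)
E
python3 -c "
from h import *
reader('wrist','pics/o.png');reader('side');reader('scene')"
```

```text
wrist tcp [481.4 407.3 233.4] [-3.12624610e+00  1.98553687e-03  1.83386123e-01]
 all [193.  28.] [628.3 512.2  32.   29.3  78.7  28.7 344. ]
 handle [621.6 507.9  41.1  21.9 -60.4  29.2 232. ]  head None
 all [254. 153.] [ 480.   409.9  152.8   49.5    9.1   35.1 3441. ]
 handle [ 479.9  409.9  152.7   49.5    9.1   33.8 1982. ]  head [ 500.   411.9  111.5   47.5   11.9   39.8 1404. ]
 mat? [263. 151.] [4.797e+02 4.004e+02 2.205e+02 1.192e+02 8.200e+00 1.000e+00 9.089e+03]
side tcp [481.3 407.6 233.4] [-3.12585018e+00  1.90868334e-03  1.83725467e-01]
 all [257. 328.] [ 480.8  412.1  155.3   49.1   11.6   34.1 2061. ]
 handle [ 480.6  414.2  154.7   45.9   10.7   33.4 1199. ]  head [493.2 413.9 128.   49.1  12.9  39.7 589. ]
 mat? [264. 336.] [4.801e+02 4.015e+02 2.206e+02 1.250e+02 7.900e+00 8.000e-01 4.778e+03]
scene tcp [481.1 408.  233.4] [-3.12564169e+00  1.98886300e-03  1.84145560e-01]
 all [400. 210.] [ 484.1  406.2  155.3   50.8   11.8   34.1 1002. ]
 handle [483.9 406.2 154.8  50.8  11.8  33.1 585. ]  head [491.  408.  139.9  47.4  11.4  39.3 281. ]
 mat? [388. 211.] [ 464.2  385.6  263.1  146.7    8.2    0.  3171. ]
```

View pics/o.png

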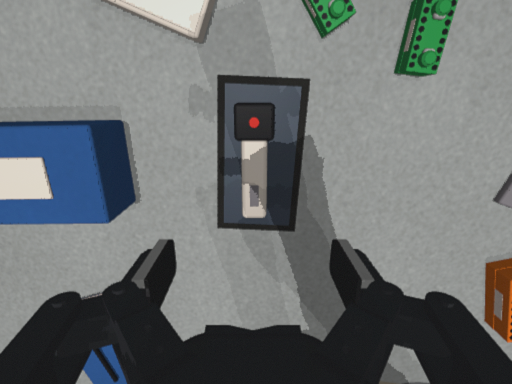

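```bash
cat >> h.py <<'E'
def reader2(z0=0,n='wrist'):
    t,M,s=tool();p,im,d=grab(n);P=cloud(p,d)
    b=(P[...,0]>340)&(P[...,0]<700)&(P[...,1]>250)&(P[...,1]<530)
    # handle & head by height, column fit along the axis
    q=P[b&(P[...,2]>z0+26)&(P[...,2]<z0+44)&(P[...,0]<590)][:, :3]
    yaw=np.radians(10)
    for _ in range(4):
        u=np.array([np.cos(yaw),np.sin(yaw)]);v=np.array([-u[1],u[0]])
        a=q[:,:2]@u;c=q[:,:2]@v
        xs=[];cs=[]
        lo,hi=a.min(),a.max()
        for e in np.arange(lo+8,hi-8,5):
            k=(a>e)&(a<e+5)
            if k.sum()>5: xs.append(e+2.5);cs.append((c[k].min()+c[k].max())/2)
        f=np.polyfit(xs,cs,1);yaw+=np.arctan(f[0])
    c0=np.polyval(f,(lo+hi)/2)
    ctr=u*(lo+hi)/2+v*c0
    print('reader centre',ctr.round(1),'len',(hi-lo).round(1),'yaw',yaw.round(4),'origin',(ctr+2.5*u).round(1),'tcp',t.round(1),s['tool_rot'].round(4))
    v_=cv2.cvtColor(im,cv2.COLOR_BGR2HSV)
    m=(((v_[...,0]<8)|(v_[...,0]>172))&(v_[...,1]>150)&(v_[...,2]>90)&b)
    if m.any(): print('dot',P[m].mean(0).round(1),m.sum())
    return ctr+2.5*u,yaw
E
python3 -c "
from h import *
o,y=reader2();print(rel([*o,4]))
o,y=reader2(n='side')"
```

```text
reader centre [479.8 408.7] len 152.3 yaw 0.1873 origin [482.3 409.1] tcp [481.  408.3 233.4] [-3.1255e+00  2.0000e-03  1.8460e-01]
dot [533.  418.8  41.4] 88
[  2.    3.5 229.3]
reader centre [480.7 412.5] len 154.8 yaw 0.1877 origin [483.2 413. ] tcp [480.9 408.6 233.3] [-3.1254e+00  2.1000e-03  1.8510e-01]
dot [533.8 420.8  40.5] 46
```

play_rows:
  slide:
    - [2,3.5,60]
    - [2,3.5,120]
    - [2,3.5,155]
    - [2,3.5,165]
    - [2,3.5,165]
  turn: [-0.002,-0.002,-0.002,-0.002,-0.002]
  fingers: [1,1,1,1,1]

```text
clock: 29.58
eef_pos: [483.0, 408.4, 68.6]
tool_rot: [-3.125, 0.002, 0.187]
force: [0.4, -0.1, 0.5]
width: 85.3
```

```bash
python3 -c "
from h import *
print(rel([482.3,409.1,4]),tool()[2]['tool_rot'],tool()[2]['qpos'])"
```

```text
[-0.4  0.2 64.6] [-3.12533779e+00  1.67880639e-03  1.87235682e-01] [-0.93104375  0.82856686  0.32558129  1.70722443 -0.41546605  0.66865867
 -1.7586895 ]
```

play_rows:
  slide:
    - [-0.4,0.2,30]
    - [-0.4,0.2,50]
    - [-0.4,0.2,60]
    - [-0.4,0.2,64]
    - [-0.4,0.2,64]
  turn: [0,0,0,0,0]
  fingers: [1,1,1,1,1]

```text
clock: 30.2
eef_pos: [482.6, 409.2, 5.0]
tool_rot: [-3.125, 0.001, 0.187]
force: [-0.0, 0.5, -0.6]
width: 85.2
```

play_rows:
  slide:
    - [0,0,0]
    - [0,0,0]
    - [0,0,0]
    - [0,0,0]
    - [0,0,0]
  turn: [0,0,0,0,0]
  fingers: [0,0,0,0,0]

```text
clock: 30.82
eef_pos: [483.0, 409.4, 5.6]
tool_rot: [-3.125, 0.0, 0.187]
force: [-0.9, -0.5, 5.7]
width: 33.0
```

play_rows:
  slide:
    - [0,0,0]
    - [0,0,-20]
    - [0,0,-50]
    - [0,0,-60]
    - [0,0,-60]
  turn: [0,0,0,0,0]
  fingers: [0,0,0,0,0]

```text
clock: 31.45
eef_pos: [483.5, 408.8, 66.5]
tool_rot: [-3.124, -0.001, 0.187]
force: [-0.0, 0.9, -1.8]
width: 33.3
```

```bash
python3 -c "
from h import *
t,M,s=tool();print(t,s['tool_rot'],s['width'],s['force'])
p,im,d=grab('wrist');cv2.imwrite('pics/p.png',im)
p,im,d=grab('side');cv2.imwrite('pics/p2.png',cv2.resize(im[230:384,150:360],None,fx=3.5,fy=3.5))"
```

```text
[483.4921745  408.82426063  66.48266355] [-3.12380938e+00 -9.57654460e-04  1.87341641e-01] 33.344745806695954 [-0.04272005  0.85573001 -1.84397374]
```

View pics/p.png

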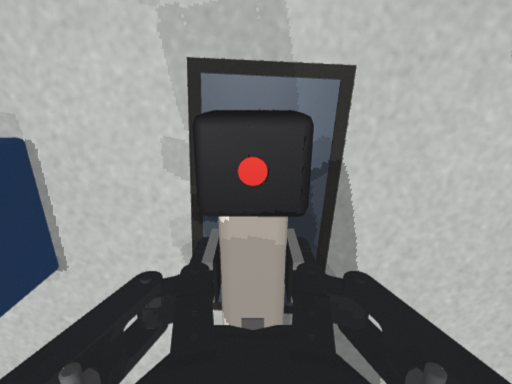

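View pics/p2.png

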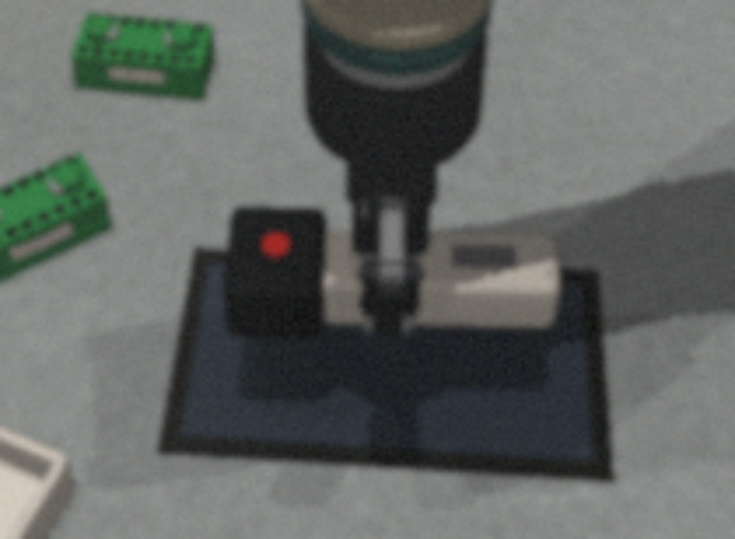

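play_rows:
  slide:
    - [-4,30,-30]
    - [-11,80,-50]
    - [-19,135,-52]
    - [-27,190,-52]
    - [-35,245,-52]
  turn: [0,0,0,0,0]
  fingers: [0,0,0,0,0]

```text
clock: 32.17
eef_pos: [493.4, 158.3, 112.2]
tool_rot: [-3.126, 0.003, 0.188]
force: [1.5, -0.3, -1.4]
width: 32.7
```

```bash
python3 -c "
from h import *
t,M,s=tool();print(t,s['tool_rot'],s['width'],rel([503,1.9,115]),s['qpos'])"
```

```text
[493.39134265 158.32952066 112.16923061] [-3.12558826e+00  2.89366220e-03  1.87723648e-01] 32.66202910558787 [-19.8 155.4  -5.3] [-0.548088    0.63922922  0.29227907  1.9975588  -0.36379813  0.55621855
 -1.38132934]
```

play_rows:
  slide:
    - [-6,50,-3]
    - [-13,100,-5]
    - [-18,140,-5]
    - [-20,153,-5]
    - [-20,155,-5]
  turn: [0,0,0,0,0]
  fingers: [0,0,0,0,0]

```text
clock: 32.8
eef_pos: [502.3, 2.0, 114.2]
tool_rot: [-3.125, 0.004, 0.186]
force: [0.3, 0.2, -1.1]
width: 33.1
```

play_rows:
  slide:
    - [0,0,0]
    - [0,0,0]
    - [0,0,0]
  turn: [0,0,0]
  fingers: [0,0,0]

```text
clock: 33.17
eef_pos: [502.2, 3.1, 114.1]
tool_rot: [-3.125, 0.004, 0.188]
force: [-0.3, -0.8, -1.8]
width: 33.3
```

```bash
cat > lab.py <<'E'
from h import *
t,M,s=tool();print(t,s['tool_rot'],s['width'],rel([503,1.9,107]),s['qpos'])
p,im,d=grab('wrist');P=cloud(p,d);cv2.imwrite('pics/q_%d.png'%(s['clock']*10),im)
v_=cv2.cvtColor(im,cv2.COLOR_BGR2HSV)
m=((v_[...,0]<8)|(v_[...,0]>172))&(v_[...,1]>150)&(v_[...,2]>90)&(P[...,2]>100)
if m.any(): print('dot',P[m].mean(0).round(1))
h=P[(P[...,2]>130)&(P[...,2]<150)&(P[...,0]>525)&(P[...,0]<600)&(abs(P[...,1]-10)<45)]
A=np.c_[h[:,:2]-h[:,:2].mean(0),np.ones(len(h))];print('head plane',np.linalg.lstsq(A,h[:,2],rcond=None)[0].round(4),len(h),top(P,(P[...,2]>130)&(P[...,0]>525),130,150))
p,im,d=grab('scene');cv2.imwrite('pics/r_%d.png'%(s['clock']*10),cv2.resize(im[80:230,110:310],None,fx=4,fy=4,interpolation=2))
E
python3 lab.py; ls -t pics|head -2
```

```text
[502.22500177   3.13290859 114.10430014] [-3.1247276   0.00424058  0.18830053] 33.2652548569786 [0.6 1.5 7.1] [-0.22477843  0.61804505  0.25815568  2.0319869  -0.32498403  0.53794983
 -1.11256575]
dot [553.4  12.5 150.8]
head plane [1.410000e-02 1.390000e-02 1.475488e+02] 12345 [5.4870e+02 1.1700e+01 5.4400e+01 5.0400e+01 1.0700e+01 1.4810e+02
 1.2345e+04]
r_331.png
q_331.png
```

play_rows:
  slide:
    - [0.6,1,4]
    - [0.6,1,7]
    - [0.6,1,7]
    - [0.6,1,7]
    - [0.6,1,7]
  turn: [0,0,0,0,0]
  fingers: [0,0,0,0,0]

```text
clock: 33.9
eef_pos: [503.1, 1.8, 107.2]
tool_rot: [-3.125, 0.004, 0.187]
force: [0.1, -0.6, -1.5]
width: 32.9
```

```bash
python3 lab.py; cd pics; cp $(ls -t r_*|head -1) r.png;  cp $(ls -t q_*|head -1) q.png
```

```text
[503.06111961   1.80736681 107.22539947] [-3.12500491  0.00397884  0.18745228] 32.901427532796255 [-0.  -0.1  0.2] [-0.21703356  0.63027086  0.25102189  2.03437594 -0.33022201  0.52260583
 -1.10635503]
dot [554.1  11.2 143.7]
head plane [2.260000e-02 1.670000e-02 1.407159e+02] 12716 [5.4920e+02 1.0400e+01 5.5100e+01 5.0400e+01 1.0500e+01 1.4120e+02
 1.2716e+04]
```

View pics/r.png

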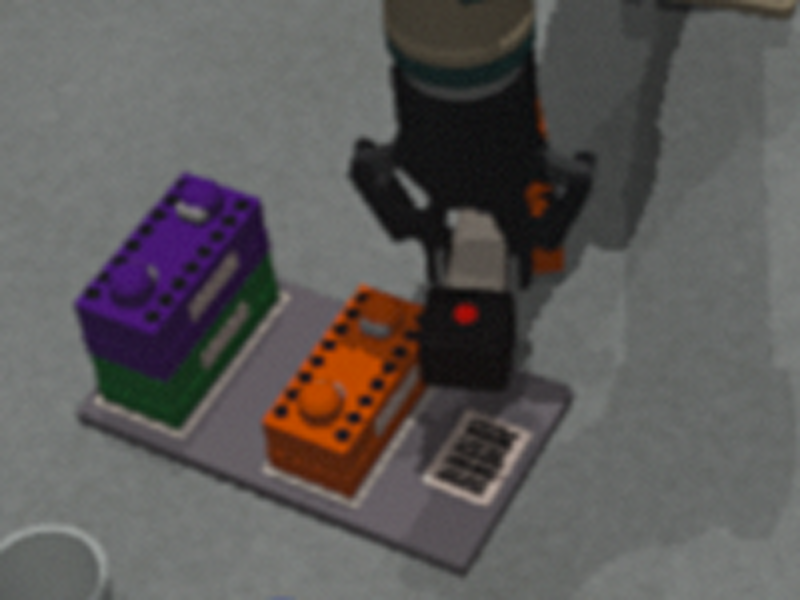

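View pics/q.png

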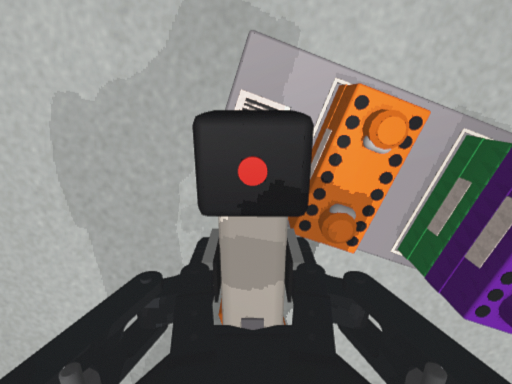

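play_rows:
  slide:
    - [0,0,0]
    - [0,0,0]
    - [0,0,0]
    - [0,0,0]
    - [0,0,0]
  turn: [0,0,0,0,0]
  fingers: [0,0,0,0,0]

```text
clock: 34.62
eef_pos: [503.0, 1.9, 107.2]
tool_rot: [-3.125, 0.004, 0.188]
force: [0.3, -0.3, -1.2]
width: 33.2
```

play_rows:
  slide:
    - [0,0,0]
    - [0,0,0]
    - [0,0,0]
    - [0,0,0]
    - [0,0,0]
  turn: [0,0,0,0,0]
  fingers: [0,0,0,0,0]

```text
clock: 35.25
eef_pos: [503.0, 1.9, 107.2]
tool_rot: [-3.125, 0.004, 0.188]
force: [0.1, 0.7, -1.6]
width: 33.3
```

play_rows:
  slide:
    - [0,0,0]
    - [0,0,0]
    - [0,0,0]
    - [0,0,0]
    - [0,0,0]
  turn: [0,0,0,0,0]
  fingers: [0,0,0,0,0]

```text
clock: 35.88
eef_pos: [503.1, 1.9, 107.3]
tool_rot: [-3.125, 0.004, 0.188]
force: [0.1, 0.1, -2.0]
width: 32.8
```

play_rows:
  slide:
    - [0,0,0]
    - [0,0,0]
    - [0,0,0]
    - [0,0,0]
    - [0,0,0]
  turn: [0,0,0,0,0]
  fingers: [0,0,0,0,0]

```text
clock: 36.5
eef_pos: [503.0, 1.9, 107.3]
tool_rot: [-3.125, 0.004, 0.188]
force: [0.0, 0.4, -2.6]
width: 33.6
```

play_rows:
  slide:
    - [0,0,0]
    - [0,0,0]
    - [0,0,0]
    - [0,0,0]
    - [0,0,0]
  turn: [0,0,0,0,0]
  fingers: [0,0,0,0,0]

```text
clock: 37.12
eef_pos: [503.1, 1.9, 107.2]
tool_rot: [-3.125, 0.004, 0.188]
force: [0.4, -0.6, -2.1]
width: 32.9
```

```bash
python3 - <<'E'
from h import *
p,im,d=grab('scene');P=cloud(p,d)
print('label ray',ray(p,110+477/4,80+460/4,12),'label cloud',P[195,229])
for m,st,ce in blobs(im,'orange'):print(top(P,m,53,61))
for m,st,ce in blobs(im,'purple'):print(top(P,m,98,106))
t,M,s=tool();print(t,s['tool_rot'],s['width'])
# mat centre reader target: reader origin at mat centre, yaw .144 ; tcp = origin +0.6 along x
print(rel([480.5,400.6,110]),'turn',s['tool_rot'][2]-.144)
E
```

```text
label ray [558.96880027  13.95294306  12.        ] label cloud [559.02782476  13.33196765  11.83591003]
[545.2 -68.2 121.5  57.6  -8.8  56.3 682. ]
[ 161.1 -624.3  151.8   61.1  -46.7  102.1  144. ]
[ 526.6 -186.3  122.9   57.2   -8.8  101.4  687. ]
[503.04438313   1.8474612  107.23843926] [-3.12499501  0.00397731  0.18753506] 33.29565581482169
[  52.2 -396.     3.6] turn 0.043535057935636085
```

play_rows:
  slide:
    - [5,-40,0]
    - [12,-95,0]
    - [20,-150,0]
    - [27,-205,0]
    - [34,-260,0]
  turn: [0.02,0.043,0.043,0.043,0.043]
  fingers: [0,0,0,0,0]

```text
clock: 37.8
eef_pos: [487.8, 265.4, 111.5]
tool_rot: [-3.125, 0.004, 0.145]
force: [2.2, -0.8, -0.8]
width: 33.2
```

```bash
python3 -c "
from h import *
t,M,s=tool();print(t,s['tool_rot'],s['width'],rel([481.0,400.6,60]),s['tool_rot'][2]-.144)"
```

```text
[487.76770543 265.4189223  111.48824709] [-3.12525966  0.00439075  0.14457723] 33.222806929707865 [  13.  -133.9   53.6] 0.000577227707175304
```

play_rows:
  slide:
    - [5,-50,0]
    - [10,-100,5]
    - [13,-130,25]
    - [13,-134,45]
    - [13,-134,50]
  turn: [0,0,0,0,0]
  fingers: [0,0,0,0,0]

```text
clock: 38.42
eef_pos: [479.9, 399.0, 61.8]
tool_rot: [-3.128, 0.007, 0.144]
force: [0.4, -1.5, -0.7]
width: 33.1
```

play_rows:
  slide:
    - [0,0,0]
    - [0,0,0]
    - [0,0,0]
  turn: [0,0,0]
  fingers: [0,0,0]

```text
clock: 38.8
eef_pos: [480.6, 398.6, 62.5]
tool_rot: [-3.127, 0.006, 0.143]
force: [0.3, -0.2, -1.1]
width: 33.3
```

```bash
python3 -c "
from h import *
t,M,s=tool();print(t,s['tool_rot'],s['width'],rel([481.0,400.6,6]),s['tool_rot'][2]-.144)
p,im,d=grab('wrist');cv2.imwrite('pics/s.png',im)"
```

```text
[480.63514752 398.56412868  62.54319557] [-3.12735607  0.00642246  0.14317564] 33.33117119272288 [ 1.  -1.2 56.6] -0.0008243551715386432
```

View pics/s.png

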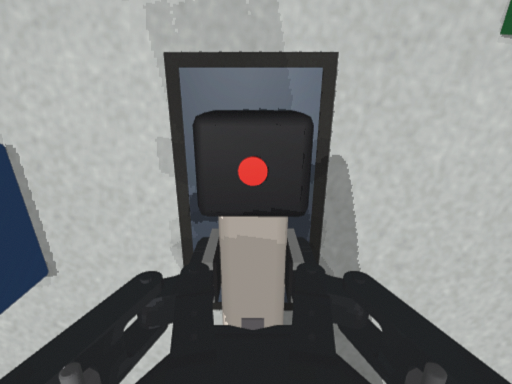

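Over the mat and aligned. Lower gently to contact.

play_rows:
  slide:
    - [1,-1,25]
    - [1,-1,45]
    - [1,-1,51]
    - [1,-1,54]
    - [1,-1,56]
  turn: [0,0,0,0,0]
  fingers: [0,0,0,0,0]

```text
clock: 39.48
eef_pos: [481.3, 400.8, 6.9]
tool_rot: [-3.127, 0.006, 0.143]
force: [0.9, 0.2, -1.4]
width: 33.0
```

play_rows:
  slide:
    - [0,0,0.5]
    - [0,0,0.5]
    - [0,0,0.5]
  turn: [0,0,0]
  fingers: [0,0,0]

```text
clock: 39.85
eef_pos: [481.4, 400.9, 6.6]
tool_rot: [-3.127, 0.005, 0.144]
force: [-0.4, 0.4, -1.7]
width: 33.0
```

play_rows:
  slide:
    - [0,0,0.6]
    - [0,0,1.2]
    - [0,0,1.8]
    - [0,0,1.8]
  turn: [0,0,0,0]
  fingers: [0,0,0,0]

```text
clock: 40.35
eef_pos: [481.3, 401.1, 5.6]
tool_rot: [-3.126, 0.005, 0.144]
force: [-2.1, -0.9, 5.4]
width: 33.4
```

Contact at 5.6, the same height as the grasp. Release and lift.

play_rows:
  slide:
    - [0,0,0]
    - [0,0,0]
    - [0,0,0]
    - [0,0,0]
    - [0,0,-15]
  turn: [0,0,0,0,0]
  fingers: [1,1,1,1,1]

```text
clock: 40.98
eef_pos: [480.6, 400.3, 20.0]
tool_rot: [-3.128, 0.008, 0.144]
force: [-0.4, 0.1, 0.3]
width: 85.3
```

play_rows:
  slide:
    - [0,0,-50]
    - [0,0,-110]
    - [0,0,-170]
    - [0,0,-215]
    - [0,0,-225]
  turn: [0,0,0,0,0]
  fingers: [1,1,1,1,1]

```text
clock: 41.6
eef_pos: [484.5, 398.1, 249.8]
tool_rot: [-3.124, 0.001, 0.143]
force: [-0.0, -0.3, -0.9]
width: 85.1
```

```bash
python3 -c "
from h import *
reader('wrist','pics/u.png');reader2()
p,im,d=grab('scene');P=cloud(p,d);cv2.imwrite('pics/u_s.png',im)
for c,lo,hi in(('purple',98,106),('orange',53,61)):
  for m,st,ce in blobs(im,c):
    r=top(P,m,lo,hi)
    if r is not None: print(c,r)
"
```

```text
wrist tcp [484.5 398.1 249.8] [-3.12355998e+00  1.14012273e-03  1.43147499e-01]
 all [184.  36.] [621.7 507.7  41.4  22.2 -61.1  28.7 294. ]
 handle [621.7 508.1  40.7  21.5 -60.7  29.2 197. ]  head None
 all [253. 154.] [ 479.4  399.7  153.1   49.6    9.6   35.1 3145. ]
 handle [ 479.4  399.7  153.1   49.6    9.6   33.8 1804. ]  head [ 490.9  401.4  127.5   48.4    9.2   39.8 1273. ]
 mat? [254. 150.] [4.797e+02 4.008e+02 2.198e+02 1.205e+02 8.200e+00 1.100e+00 8.508e+03]
reader centre [478.5 400.7] len 152.3 yaw 0.1416 origin [480.9 401. ] tcp [484. 398. 249.] [-3.1242e+00  2.7000e-03  1.4330e-01]
dot [532.  408.4  41.3] 80
purple [ 159.7 -624.5  151.5   68.5  -45.1  102.3  159. ]
purple [ 527.3 -186.7  123.9   57.5   -7.9  101.5  686. ]
orange [345.4 -36.1 102.2  24.6  25.4  57.6 116. ]
orange [544.8 -68.3 123.   56.8  -8.9  56.4 718. ]
```

View pics/u.png

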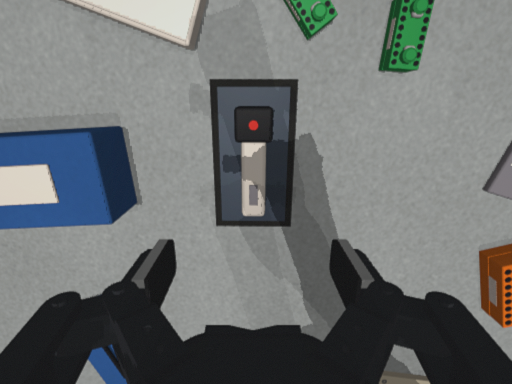

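View pics/u_s.png

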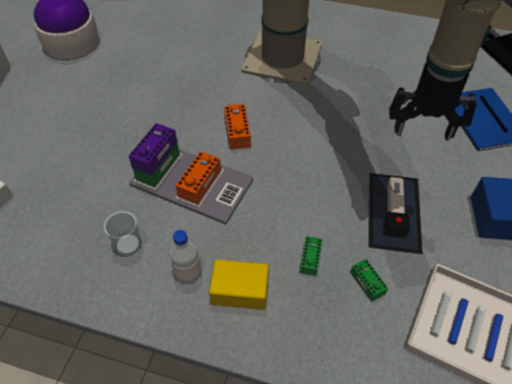

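```bash
python3 -c "
from cell import ctrl
print(ctrl.finish_job())"
```

```text
the job is handed in; nothing more can be done
None
```

The job is done and handed in at about 42 s on the robot's clock; no verdict came back. Only three blocks were there: rack_blue is absent.

- **Blocks:** I pressed green (the largest) into bay0, purple on top of it, and orange (the one farthest left) into bay1. Each was pressed with about 20 N.
    - **Heights:** Their tops measured 57.3 mm, 102.4 mm and 57.2 mm. Fully home would be 57, 102 and 57 mm.
- **Reader hold:** I held the window over the label at about 9 cm for a little over 3 s, steady to about 0.1 mm. By my estimate it was within about 3 mm of the label's centre.
- **Reader return:** It lies window down within about 1–2 mm of the mat's centre and lined up with it.
- **Bystanders:** The bottle, beaker and tip box look undisturbed in the last picture, and the gripper was well clear of everything.

**Small disagreements:**
- The scene and side cameras differ from the wrist camera by about 3–6 mm, so I relied on the wrist camera.
- The tool had drifted to about 1° of tilt during the hold.
- A plane fit to the reader's head showed about 1.5°, which may include some of its side faces.

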